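# Load and leak-test a filtration manifold

## Task

Stand every filter cup from the grey mat upright and centred on a mesh disc of the steel manifold, one to a disc, any disc, then start the vacuum by pressing the long bar switch fully down near its middle so that both ends sink evenly, and let it come up again. Take the leak probe from its stand and, holding it upright with the tip skimming just over or lightly touching the black gasket seam, guide it along the whole seam from its left end to its right end (as seen from the robot) at about 2 cm per second, then put the probe back in its stand. Lastly press the bar once more in the same way to release the vacuum, and leave every cup upright and centred on its disc, the probe in its stand and the other things on the bench where they were.

Things in the scene. Friction and masses are not known exactly. Their poses are not given: they have to be found in the camera images.
- manifold: low stainless vacuum chest, fixed, 240 (its x) x 300 (its y) x 45 mm high with a flat top; origin at the centre of its underside on the table, z up. Three flat mesh discs lie in a row along its y in the far half of the top; a black gasket seam runs along the near (-x) part of the top
- disc0 (a point): centre of the left mesh disc (as seen from the robot), on the manifold's flat top, 45 mm above the table; the disc is a pale flat round of 54 mm with a dark 4 mm rim, level with the top; discs are 90 mm apart
- disc1 (a point): centre of the middle mesh disc (as seen from the robot), on the manifold's flat top, 45 mm above the table; the disc is a pale flat round of 54 mm with a dark 4 mm rim, level with the top; discs are 90 mm apart
- disc2 (a point): centre of the right mesh disc (as seen from the robot), on the manifold's flat top, 45 mm above the table; the disc is a pale flat round of 54 mm with a dark 4 mm rim, level with the top; discs are 90 mm apart
- seam0 (a point): the left end of the gasket seam, on the manifold's top face, 45 mm above the table. The seam is a flat black line 5 mm wide of five straight pieces joining seam0, seam1, .. seam5 in this order, left to right as seen from the robot: straight, a slant towards the robot, straight, a slant away, straight; about 230 mm in all
- seam1 (a point): the first corner of the gasket seam, on the manifold's top face, 45 mm above the table. The seam is a flat black line 5 mm wide of five straight pieces joining seam0, seam1, .. seam5 in this order, left to right as seen from the robot: straight, a slant towards the robot, straight, a slant away, straight; about 230 mm in all
- seam2 (a point): the second corner of the gasket seam, on the manifold's top face, 45 mm above the table. The seam is a flat black line 5 mm wide of five straight pieces joining seam0, seam1, .. seam5 in this order, left to right as seen from the robot: straight, a slant towards the robot, straight, a slant away, straight; about 230 mm in all
- seam3 (a point): the third corner of the gasket seam, on the manifold's top face, 45 mm above the table. The seam is a flat black line 5 mm wide of five straight pieces joining seam0, seam1, .. seam5 in this order, left to right as seen from the robot: straight, a slant towards the robot, straight, a slant away, straight; about 230 mm in all
- seam4 (a point): the fourth corner of the gasket seam, on the manifold's top face, 45 mm above the table. The seam is a flat black line 5 mm wide of five straight pieces joining seam0, seam1, .. seam5 in this order, left to right as seen from the robot: straight, a slant towards the robot, straight, a slant away, straight; about 230 mm in all
- seam5 (a point): the right end of the gasket seam, on the manifold's top face, 45 mm above the table. The seam is a flat black line 5 mm wide of five straight pieces joining seam0, seam1, .. seam5 in this order, left to right as seen from the robot: straight, a slant towards the robot, straight, a slant away, straight; about 230 mm in all
- cup0: filter cup, loose, 90 g or so; may be absent (there are two or three, all alike). Ribbed round collar 57 mm across and 14 mm high at the foot, above it an upright amber body 40 mm across up to 56 mm, then a flat lid 42 mm across up to 62 mm. Origin at the centre of its underside, z up its axis. Starts upright on the grey mat, a 1 mm sheet left of the manifold. Grip it by the amber body
- cup1: filter cup, loose, 90 g or so; may be absent (there are two or three, all alike). Ribbed round collar 57 mm across and 14 mm high at the foot, above it an upright amber body 40 mm across up to 56 mm, then a flat lid 42 mm across up to 62 mm. Origin at the centre of its underside, z up its axis. Starts upright on the grey mat, a 1 mm sheet left of the manifold. Grip it by the amber body
- cup2: filter cup, loose, 90 g or so; may be absent (there are two or three, all alike). Ribbed round collar 57 mm across and 14 mm high at the foot, above it an upright amber body 40 mm across up to 56 mm, then a flat lid 42 mm across up to 62 mm. Origin at the centre of its underside, z up its axis. Starts upright on the grey mat, a 1 mm sheet left of the manifold. Grip it by the amber body
- bar_mid (a point): middle of the top face of the switch bar, 56 mm above the table when up. The bar is plain aluminium, 160 mm long (the y axis of this point) x 22 mm wide x 10 mm thick, on a white housing 190 x 75 x 30 mm, fixed, right of the manifold
- bar_travel (a joint): how far the bar is pressed down, m: 0 up, 0.008 at its stop; sprung, about 2 N to start it and 6 N fully down, comes up by itself. Counts as fully down from 0.006
- bar_tilt (a joint): see-saw tilt of the bar about its middle, rad, 0 level, stiff spring of 3 N m per rad, up to 0.1 either way; pressing off the middle tilts it. Level enough within 0.035 (ends within 5 mm of each other)
- probe: leak probe, loose, 90 g or so, 150 mm long: thin brass tip 6 mm across (lowest 30 mm), steel shaft 13 mm across up to 75 mm, black round flange 36 mm across from 75 to 80 mm, then a square grey handle 22 x 22 mm from 80 to 150 mm. Origin at the end of the tip, z along the axis towards the handle, x and y square to the handle's faces. Starts upright in its stand with the flange resting on the stand's mouth and the handle free above
- probe_tip (a point): the very end of the probe's tip (the probe's origin)
- stand_mouth (a point): centre of the mouth of the probe's stand, 82 mm above the table; the stand is fixed, a grey upright tube 43 mm across with a 23 mm wide bore 76 mm deep on a 70 mm square foot, right of the manifold. A parked probe hangs by its flange, tip 75 mm below the mouth
- dishes: bystander: stack of clear dishes, 88 mm across, 56 mm high, loose; origin at the centre of its underside
- reagent: bystander: amber reagent bottle, 60 mm across, 120 mm high, loose; origin at the centre of its underside
- jar: bystander: small glass jar, 56 mm across, 60 mm high, loose, beyond the mat; origin at the centre of its underside

How it is judged:
On the way, in this order (a step that is already met when the one before it is completed fails the run):
1. every filter cup stands released on a mesh disc, upright, within 12 mm of the disc's centre ((distance between cup0 and disc0 below 0.012 m or distance between cup0 and disc1 below 0.012 m or distance between cup0 and disc2 below 0.012 m) and angle between each of cup0, cup1, cup2's own z axis and vertical below 0.08 rad and linear speed of each of cup0, cup1, cup2 below 0.03 m/s and contact force between the fingers and cup0 below 0.2 N and (distance between cup1 and disc0 below 0.012 m or distance between cup1 and disc1 below 0.012 m or distance between cup1 and disc2 below 0.012 m) and contact force between the fingers and cup1 below 0.2 N and (distance between cup2 and disc0 below 0.012 m or distance between cup2 and disc1 below 0.012 m or distance between cup2 and disc2 below 0.012 m) and contact force between the fingers and cup2 below 0.2 N), for 0.3 s.
2. the bar is pressed fully down (6 mm or more) and level (ends within 5 mm): vacuum on (value of joint bar_travel above 0.006 m and value of joint bar_tilt between -0.035 and 0.035 rad), for 0.1 s.
3. the upright probe's tip passes the left end of the seam, within 9 mm of it and slower than 6 cm/s (distance between probe_tip and seam0 below 0.009 m and angle between probe's own z axis and vertical below 0.3 rad and linear speed of probe below 0.06 m/s), for 0.2 s.
4. the upright probe's tip passes the first corner of the seam, within 9 mm of it and slower than 6 cm/s (distance between probe_tip and seam1 below 0.009 m and angle between probe's own z axis and vertical below 0.3 rad and linear speed of probe below 0.06 m/s), for 0.2 s.
5. the upright probe's tip passes the second corner of the seam, within 9 mm of it and slower than 6 cm/s (distance between probe_tip and seam2 below 0.009 m and angle between probe's own z axis and vertical below 0.3 rad and linear speed of probe below 0.06 m/s), for 0.2 s.
6. the upright probe's tip passes the third corner of the seam, within 9 mm of it and slower than 6 cm/s (distance between probe_tip and seam3 below 0.009 m and angle between probe's own z axis and vertical below 0.3 rad and linear speed of probe below 0.06 m/s), for 0.2 s.
7. the upright probe's tip passes the fourth corner of the seam, within 9 mm of it and slower than 6 cm/s (distance between probe_tip and seam4 below 0.009 m and angle between probe's own z axis and vertical below 0.3 rad and linear speed of probe below 0.06 m/s), for 0.2 s.
8. the upright probe's tip passes the right end of the seam, within 9 mm of it and slower than 6 cm/s (distance between probe_tip and seam5 below 0.009 m and angle between probe's own z axis and vertical below 0.3 rad and linear speed of probe below 0.06 m/s), for 0.2 s.
9. the probe hangs upright in its stand, released (horizontal distance between probe_tip and stand_mouth below 0.012 m and z of probe_tip in the frame of stand_mouth below -0.068 m and angle between probe's own z axis and vertical below 0.1 rad and linear speed of probe below 0.03 m/s and contact force between the fingers and probe below 0.2 N), for 0.3 s.
10. the bar is pressed fully down and level once more: vacuum released (all of step 2), for 0.1 s.
At the end, for the whole second after the job is handed in: Every filter cup stands upright, released and still within 12 mm of the centre of a mesh disc; the probe hangs upright in its stand, released; the bar is up again (within 2 mm) (all of step 1 and all of step 9 and value of joint bar_travel below 0.002 m); the robot touches nothing.
It fails at once if a bystander (dishes, reagent bottle, jar) is moved more than 30 mm (distance of any of dishes, reagent, jar from where it was at the start of the episode above 0.03 m).
It fails at once if the probe is pressed on the manifold with more than 35 N (contact force between probe and manifold above 35 N).
Of cup0, cup1, cup2 only 2 to 3 are there at a start; the rules pass over those that are not, and their reading is None.
At some moment in a run one of cup0, cup1, cup2 may be knocked a few centimetres aside while the robot is not near it.
It also fails if it takes over 210 s, if anything falls off the work surface, if the arm or the gripper's body presses on something with over 40 N, if the wrist force passes 120 N, or if a joint passes its speed limit or range.

## Robot

A 7-joint arm with a two-finger parallel gripper is mounted at the origin on the work surface. World frame = base frame: x ahead of the robot, y to its left, z up, the work surface at z = 0. Lengths are in m, angles in rad, forces in N, time in s.
With the tool pointing down it reaches from about 0.425 to 0.875 m from the base axis. Payload 4.7 kg.
Tool frame: the origin (TCP) lies at the very end of the fingers, on their centre line; the grasp point (between the pads) lies 19 mm behind it; z points along the fingers, y is the direction in which the jaws open and shut (so a half turn about z gives the same grasp; the last joint's range is limited). The gripper opens to 87 mm and grips with 3 to 60 N. Pads are 19 mm wide; open, the fingers measure 117 mm over their backs; the gripper's body (75 mm by 190 mm) begins 51 mm behind the grasp point.
Start: joints at [1.161, 0.321, -0.07, 1.45, 0.023, 1.371, -0.057], TCP at [0.267, -0.593, 0.223] pointing down, gripper open.
Joint ranges: [-2.86, 2.86], [-0.3, 2.09], [-1.38, 1.24], [0.06, 2.45], [-1.56, 4.7], [0.09, 2.05], [-2.69, 2.69]. Speed limits (rad/s): [2.57, 2.57, 3.14, 3.14, 3.14, 3.14, 3.14].

## Interface

Orientations are given as a rotation vector (axis times angle).
In Python, from plant import sensors, imaging, ticket gives the robot as it stands.
- The arm moves only by the shell command python3 -m creep 'ROWS' [FORCE]. ROWS is JSON, a list of rows, each a list of 7 numbers: the shift along the tool's x, y, z normalised to -1 to 1, where 1 is 0.1 m, then the turn, a rotation vector about the tool's x, y, z normalised to -1 to 1, where 1 is 180 degrees, then the finger opening in mm, from 0 to 87. A call has exactly 10 rows; each row is the pose to reach, as a shift and turn from the pose commanded when the call began, along the tool's axes at that moment, turning the shorter way round; what a row does not reach only later rows make up. A row lasts 1/12 s, in which the tool goes at most 41.7 mm and 7.16 degrees, less where a joint would pass 70% of its speed; a pose out of reach is approached as far as the arm can. A call with a number of a shift or a turn outside -1 to 1 is refused whole. A call with a gripper value outside its range is refused whole. The fingers move at their own pace and stop on an object; FORCE is the grip in N (left out, the last holds). Time passes only in rows, so rows that repeat a pose let the fingers close, or fill a call up. It gives the time, the measured TCP pose, the force and the opening at its end, in the units of the state.
- sensors.get_obs(): the state, without advancing time (a new reading comes with each control period).
- imaging.camera(name): name is "side" or "top" or "wrist"; returns (picture, depth): 480x640x3 uint8, red, green, blue; 480x640 float32, m along the optical axis (not along the pixel's ray), 0 where there is no reading.
- imaging.get_calibration(name): a dict with "fx", "fy", "cx", "cy" (pixels), "rvec" (rotation vector, rad) and "tvec" (3), from world to camera coordinates, as OpenCV has them; the wrist camera has in their place "T_tool_cam" (4x4, takes a point from camera to tool coordinates, whose origin is the TCP and whose axes are the flange's). Camera axes: x right, y down, z forward; pixel columns grow to the right and rows downward; lengths in m; the calibration is good to about 2 mm. A picture is of the moment at which its call begins: read the wrist's pose just before it. get_calibration takes no time and is no camera call.
- ticket.sign_off(): hands the job in, once; it reports no verdict.
The state is a dict: "t": time; "q": joint angles; "joint_vel": joint speeds; "joint_torque": joint torques, N m; "tcp_pos": TCP position; "ee_rot": TCP orientation; "ft_force": force on the tool from outside, world axes, zero at the start; "moment": the same for the moment, N m; "grip_width": finger opening in m.
Only numpy, scipy, OpenCV 4.12 (cv2) and the standard library are available. Lean on these libraries where they do the work, as an engineer would, in place of code of your own. Each camera call takes 0.05 s, during which the arm holds its last target.

## Working session

There is one attempt and no reset: what is moved stays moved. The work goes in short steps, Python scripts to look and compute and a shell command to move; the robot and the scene stay as the last step left them, time stands still between calls to the robot, and variables do not carry over. Pictures are saved under pics/ and viewed, and the job is handed in when it is done.

```bash
ls; mkdir -p pics
python3 - <<'E'
from plant import sensors, imaging, ticket
import cv2
print(sensors.get_obs())
for n in ("side","top","wrist"):
    p,d=imaging.camera(n); cv2.imwrite(f"pics/{n}0.png",p[:,:,::-1]); print(n,imaging.get_calibration(n))
E
```

```text
pics
{'t': 0.0, 'q': array([ 1.16110211,  0.32181461, -0.07008439,  1.45168781,  0.02261113,
        1.37078601, -0.05687944]), 'joint_vel': array([-4.84767375e-04,  7.28070233e-04, -2.14428527e-03,  2.40846012e-05,
       -3.26683634e-05,  3.61335706e-04, -1.57554279e-03]), 'joint_torque': array([-1.37132411e-04, -4.91295326e+01, -4.04005805e-01, -3.12535429e+01,
       -6.38553291e-02,  4.36813734e-02,  1.99695760e-04]), 'tcp_pos': array([ 0.26701596, -0.59201308,  0.22146053]), 'ee_rot': array([-3.06951032e+00, -6.60418737e-01,  7.97506711e-04]), 'ft_force': array([-0.63063178,  0.33367638, -1.06201146]), 'moment': array([-0.05243967, -0.03159367,  0.04093908]), 'grip_width': 0.08698767078413662}
side {'fx': 531.5708479552352, 'fy': 531.5708479552352, 'cx': 312.8493832135782, 'cy': 232.19012260694728, 'rvec': array([ 0.86352865, -2.35153506,  1.25988167]), 'tvec': array([0.45816395, 0.28296877, 0.99187462])}
top {'fx': 440.1324385631935, 'fy': 440.1324385631935, 'cx': 316.06970356531605, 'cy': 238.71658311570187, 'rvec': array([ 2.08117676, -2.12245168,  0.23446178]), 'tvec': array([0.01162676, 0.61073111, 0.84856013])}
wrist {'fx': 344.76885411122134, 'fy': 344.76885411122134, 'cx': 321.2149659494918, 'cy': 237.14189144415192, 'T_tool_cam': array([[-5.41297188e-04, -9.61320081e-01, -2.75433131e-01,
         7.62743025e-02],
       [ 9.99999850e-01, -4.98961508e-04, -2.23776239e-04,
         5.67523606e-05],
       [ 7.76900619e-05, -2.75433211e-01,  9.61320207e-01,
        -1.62692554e-01],
       [ 0.00000000e+00,  0.00000000e+00,  0.00000000e+00,
         1.00000000e+00]])}
```

View pics/top0.png

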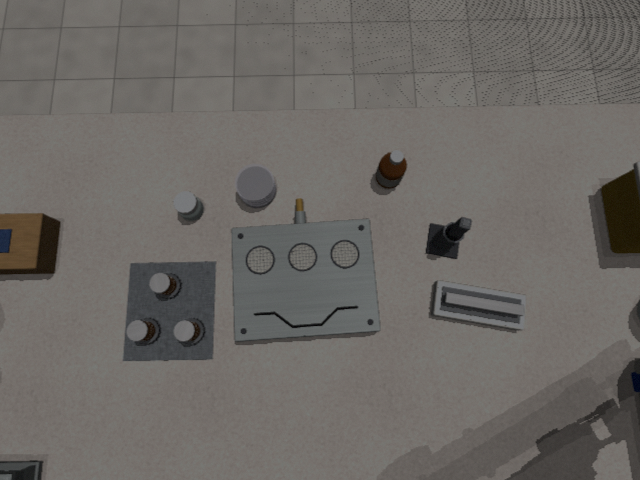

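View pics/side0.png

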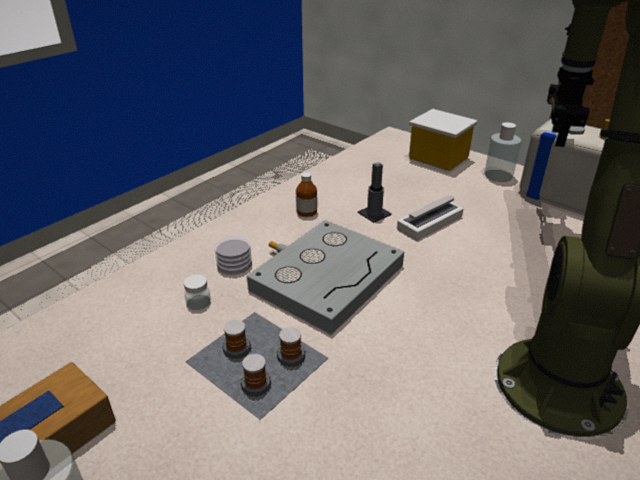

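View pics/wrist0.png

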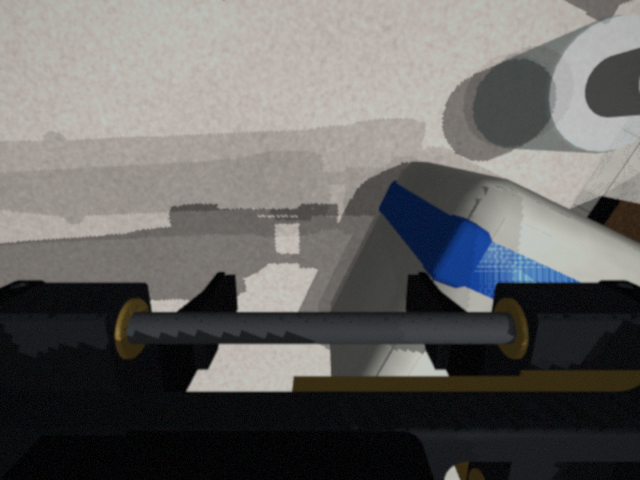

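The top view shows three cups on the mat, with lids near (161,284), (140,331) and (186,330). The discs are near (260,260), (302,257) and (344,254), and the seam runs from (255,314) to (357,307). The bar is near (484,302) and the probe handle near (462,224). Next I'll measure these.

```bash
cat > h.py <<'E'
import numpy as np, cv2
from scipy.spatial.transform import Rotation as R
from plant import sensors, imaging
def cal(n):
    c=imaging.get_calibration(n); K=np.array([[c['fx'],0,c['cx']],[0,c['fy'],c['cy']],[0,0,1]])
    if 'rvec' in c: Rm=cv2.Rodrigues(np.array(c['rvec'],float))[0]; t=np.array(c['tvec'],float)
    else:
        o=sensors.get_obs(); T=np.eye(4); T[:3,:3]=R.from_rotvec(o['ee_rot']).as_matrix(); T[:3,3]=o['tcp_pos']
        M=np.linalg.inv(T@c['T_tool_cam']); Rm=M[:3,:3]; t=M[:3,3]
    return K,Rm,t
def ray(n,u,v,z,c=None):
    K,Rm,t=c or cal(n); C=-Rm.T@t; d=Rm.T@np.linalg.inv(K)@np.array([u,v,1.]); return C+d*(z-C[2])/d[2]
def proj(n,P,c=None):
    K,Rm,t=c or cal(n); p=K@(Rm@np.array(P,float)+t); return p[:2]/p[2]
def tri(ms):
    A=[];b=[]
    for n,u,v in ms:
        K,Rm,t=cal(n); C=-Rm.T@t; d=Rm.T@np.linalg.inv(K)@np.array([u,v,1.]); d/=np.linalg.norm(d)
        M=np.eye(3)-np.outer(d,d); A.append(M); b.append(M@C)
    return np.linalg.lstsq(np.vstack(A),np.hstack(b),rcond=None)[0]
def shot(n,f=None):
    c=cal(n); p,d=imaging.camera(n)
    if f: cv2.imwrite('pics/'+f,p[:,:,::-1])
    return p,d,c
E
python3 - <<'E'
from h import *
top=cv2.imread('pics/top0.png'); side=cv2.imread('pics/side0.png')
def crop(im,x0,y0,x1,y1,s,f): cv2.imwrite('pics/'+f,cv2.resize(im[y0:y1,x0:x1],None,fx=s,fy=s,interpolation=cv2.INTER_CUBIC))
crop(top,220,200,400,350,4,'c_man.png'); crop(top,110,250,230,370,5,'c_cups.png'); crop(top,410,190,550,340,4,'c_bar.png'); crop(side,170,290,350,430,4,'cs_cups.png'); crop(side,340,140,480,260,5,'cs_bar.png')
E
```

```text
(no output)
```

View pics/c_man.png

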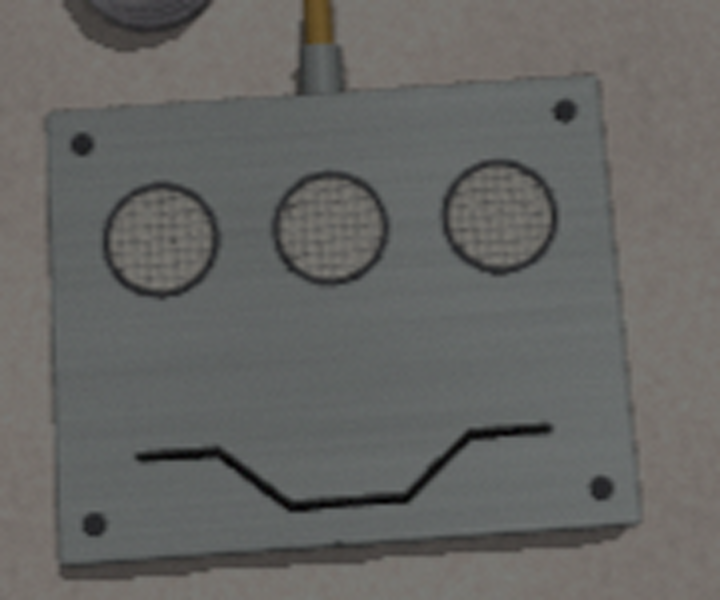

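View pics/c_cups.png

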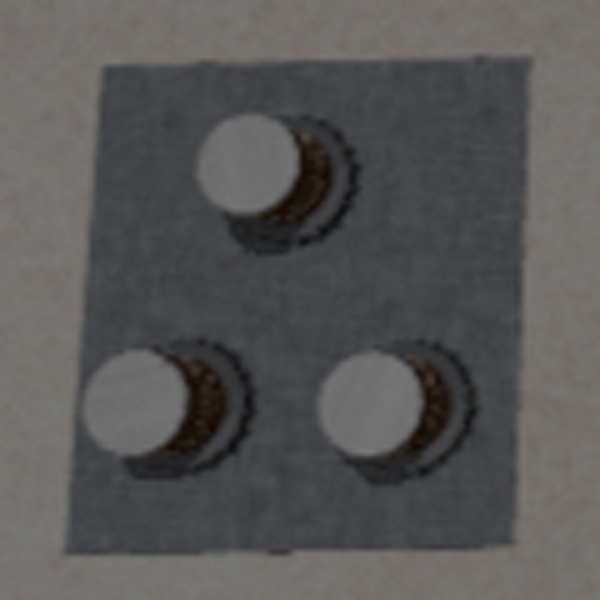

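View pics/c_bar.png

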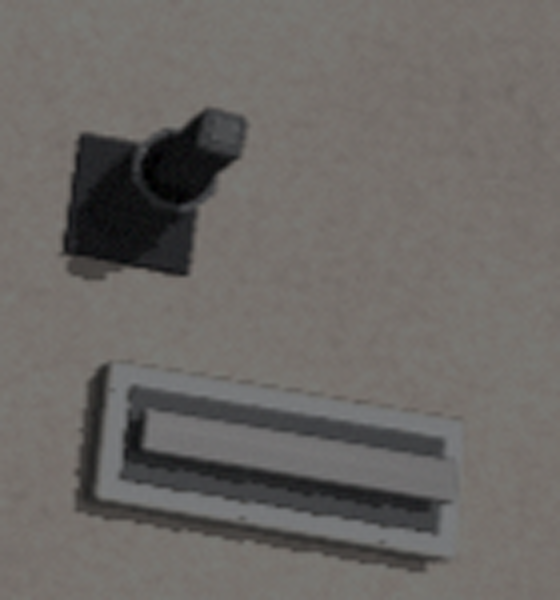

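View pics/cs_bar.png

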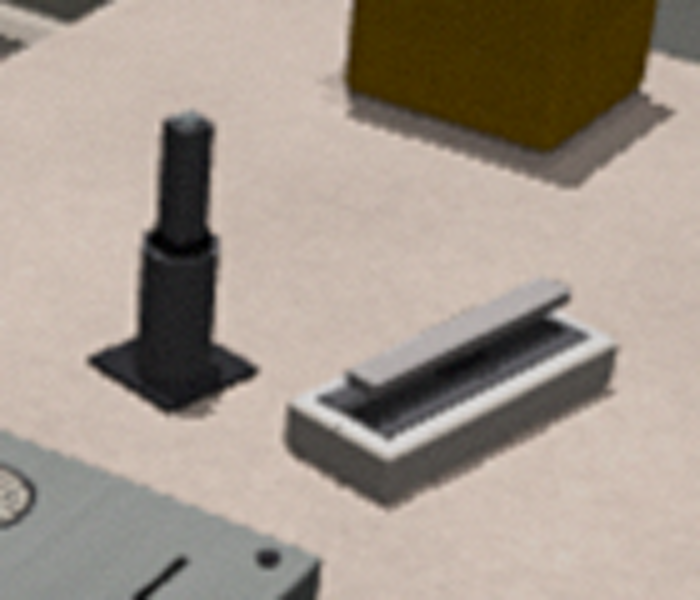

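The crops resolve everything: three pale discs with dark rims, the black five-piece seam, three pale lids, the bar, and the handle standing in the stand. Next I'll extract them with masks.

```bash
cat > meas.py <<'E'
from h import *
def lids(im, box, lo=95,n='top',z=0.063,c=None):
    x0,y0,x1,y1=box; g=cv2.GaussianBlur(cv2.cvtColor(im,cv2.COLOR_BGR2GRAY),(3,3),0)
    m=np.zeros_like(g); m[y0:y1,x0:x1]=(g[y0:y1,x0:x1]>lo)*255
    out=[]
    for k in cv2.findContours(m,cv2.RETR_EXTERNAL,cv2.CHAIN_APPROX_NONE)[0]:
        a=cv2.contourArea(k)
        if a<60: continue
        (u,v),ax,an=cv2.fitEllipse(k); out.append((a,u,v,ax,ray(n,u,v,z,c)))
    return out
E
python3 - <<'E'
from meas import *
np.set_printoptions(precision=4,suppress=True)
top=cv2.imread('pics/top0.png'); side=cv2.imread('pics/side0.png')
g=cv2.cvtColor(top,cv2.COLOR_BGR2GRAY); print('lid g',g[284,161],g[300,200],'man',g[285,300],'seam',g[314,262],'bar',g[300,480])
for o in lids(top,(126,264,214,358),88): print('cup',o)
# discs: dark rim on manifold -> fit ellipse to the rim
m=np.zeros_like(g); m[232:285,238:368]=(g[232:285,238:368]<75)*255
D=[]
for k in cv2.findContours(m,cv2.RETR_EXTERNAL,cv2.CHAIN_APPROX_NONE)[0]:
    if cv2.contourArea(k)>300:
        (u,v),ax,an=cv2.fitEllipse(k); P=ray('top',u,v,0.045); D.append(P); print('disc',cv2.contourArea(k),u,v,ax,P)
# seam
m=np.zeros_like(g); m[298:332,245:366]=(g[298:332,245:366]<50)*255
ys,xs=np.nonzero(m); print('seam',len(xs),xs.min(),xs.max())
for x in range(xs.min(),xs.max()+1,3): 
    s=xs==x; print(x,ys[s].mean().round(2),end='; ')
print()
crop=lambda x,y,s,x0,y0:((x+.5)/s-.5+x0,(y+.5)/s-.5+y0)
for p in [(138,458),(218,452),(292,507),(407,497),(470,434),(551,428)]: 
    u=crop(*p,4,220,200); print('seam',u,ray('top',*u,0.045))
for p in [(48,113),(594,77),(638,522),(61,563)]: print('mancorner',ray('top',*crop(*p,4,220,200),0.045))
for p in [(147,408),(456,458),(455,502),(142,449)]: print('bar',ray('top',*crop(*p,4,410,190),0.056))
for p in [(109,361),(463,420),(455,558),(96,498)]: print('hous',ray('top',*crop(*p,4,410,190),0.030))
for p in [(210,109),(245,121),(235,158),(198,146)]: print('handle',ray('top',*crop(*p,4,410,190),0.157))
for p in [(84,133),(197,155),(188,274),(65,252)]: print('foot',ray('top',*crop(*p,4,410,190),0.006))
E
```

```text
lid g 109 67 man 100 seam 10 bar 113
cup (293.5, 183.28033447265625, 330.21929931640625, (18.728431701660156, 20.064071655273438), array([0.4294, 0.2695, 0.063 ]))
cup (294.0, 136.06488037109375, 330.054443359375, (18.380943298339844, 20.560333251953125), array([0.4315, 0.3643, 0.063 ]))
cup (272.5, 158.78125, 282.1986083984375, (17.994537353515625, 19.435401916503906), array([0.527 , 0.3245, 0.063 ]))
cup (83.0, 127.63923645019531, 267.2208557128906, (2.981567859649658, 80.6561508178711), array([0.5595, 0.3909, 0.063 ]))
disc 630.5 259.8327941894531 259.605712890625 (28.059354782104492, 28.72859001159668) [0.5733 0.1196 0.045 ]
disc 621.5 302.1000671386719 256.6791687011719 (27.987646102905273, 28.34316635131836) [0.5778 0.03   0.045 ]
disc 612.0 344.43145751953125 253.6866455078125 (27.698814392089844, 28.225419998168945) [ 0.5825 -0.0599  0.045 ]
seam 251 245 357
245 330.5; 248 nan; 251 nan; 254 314.0; 257 313.5; 260 313.5; 263 313.5; 266 313.5; 269 313.0; 272 312.5; 275 313.5; 278 315.5; 281 318.0; 284 320.0; 287 322.0; 290 324.5; 293 326.0; 296 326.0; 299 325.5; 302 325.5; 305 3
[... 507 characters left out ...]
1  0.045 ]
mancorner [ 0.658  -0.1137  0.045 ]
mancorner [ 0.4223 -0.1254  0.045 ]
mancorner [0.4075 0.1688 0.045 ]
bar [ 0.4969 -0.266   0.056 ]
bar [ 0.4684 -0.4212  0.056 ]
bar [ 0.4463 -0.418   0.056 ]
bar [ 0.476  -0.2616  0.056 ]
hous [ 0.5248 -0.2555  0.03  ]
hous [ 0.4899 -0.4394  0.03  ]
hous [ 0.4188 -0.4264  0.03  ]
hous [ 0.4531 -0.243   0.03  ]
handle [ 0.6276 -0.2782  0.157 ]
handle [ 0.6214 -0.2942  0.157 ]
handle [ 0.6035 -0.2878  0.157 ]
handle [ 0.6097 -0.2709  0.157 ]
foot [ 0.6565 -0.2584  0.006 ]
foot [ 0.6425 -0.3206  0.006 ]
foot [ 0.575  -0.3094  0.006 ]
foot [ 0.5887 -0.2426  0.006 ]<stdin>:16: RuntimeWarning: Mean of empty slice.
  ret = ret.dtype.type(ret / rcount)
```

Checks against the given sizes:
- Disc spacing is 89.7 mm, and the heights used are consistent.
- The bar and housing centres agree within 1 mm at (0.472, -0.341), with a yaw of about -10.6°.
- The handle and stand foot agree at (0.616, -0.283).

Next is a move calculator, which only prints numbers, and then I'll swing towards the cups.

```bash
cat > calc.py <<'E'
import sys
from h import *
def Rt(h): 
    h=np.radians(h); return np.array([[np.cos(h),np.sin(h),0],[np.sin(h),-np.cos(h),0],[0,0,-1]]).T.T
def Rdown(h):
    h=np.radians(h); x=np.array([np.cos(h),np.sin(h),0]); z=np.array([0,0,-1.]); y=np.cross(z,x); return np.stack([x,y,z],1)
def need(x,y,z,h):
    o=sensors.get_obs(); M=R.from_rotvec(o['ee_rot']).as_matrix()
    s=M.T@(np.array([x,y,z])-o['tcp_pos'])/0.1; r=R.from_matrix(M.T@Rdown(h)).as_rotvec()/np.pi
    hd=np.degrees(np.arctan2(M[1,0],M[0,0]))
    print('t',round(o['t'],2),'tcp',o['tcp_pos'].round(4),'head',hd.round(1),'tilt',np.degrees(np.arccos(-M[2,2])).round(2),'q7',o['q'][6].round(2),'w',round(o['grip_width']*1000,1),'F',o['ft_force'].round(1))
    print('shift',s.round(3),'turn',r.round(4))
if __name__=='__main__': need(*map(float,sys.argv[1:5]))
E
python3 calc.py 0.43 -0.5 0.223 90
```

```text
t 0.15 tcp [ 0.2671 -0.5921  0.2217] head 24.3 tilt 0.08 q7 -0.06 w 87.0 F [-0.3 -0.4  0.8]
shift [ 1.864 -0.17  -0.013] turn [-4.000e-04 -2.000e-04 -3.651e-01]
```

```bash
python3 -m creep '[[0.1,-0.04,0,0,0,-0.036,87],[0.2,-0.08,0,0,0,-0.072,87],[0.3,-0.12,0,0,0,-0.108,87],[0.4,-0.16,0,0,0,-0.145,87],[0.5,-0.2,0,0,0,-0.182,87],[0.6,-0.24,0,0,0,-0.218,87],[0.7,-0.28,0,0,0,-0.255,87],[0.8,-0.32,0,0,0,-0.292,87],[0.9,-0.36,0,0,0,-0.328,87],[1,-0.4,0,0,0,-0.365,87]]' 20; python3 calc.py 0.5 -0.3 0.21 90
```

```text
t: 0.98
tcp_pos: [0.3422, -0.5144, 0.2222]
ee_rot: [-2.215, -2.227, -0.0]
ft_force: [0.1, 0.3, 0.2]
grip_width: 0.0872
t 0.98 tcp [ 0.3422 -0.5144  0.2222] head 90.3 tilt 0.04 q7 0.89 w 87.2 F [0.1 0.3 0.2]
shift [2.135 1.59  0.122] turn [-0.0001 -0.0002  0.0017]
```

```bash
python3 -m creep '[[0.1,0.1,0,0,0,0,87],[0.2,0.2,0,0,0,0,87],[0.3,0.3,0,0,0,0,87],[0.4,0.4,0,0,0,0,87],[0.5,0.5,0,0,0,0,87],[0.6,0.6,0,0,0,0,87],[0.7,0.7,0,0,0,0,87],[0.8,0.8,0,0,0,0,87],[0.9,0.9,0,0,0,0,87],[1,1,0,0,0,0,87]]'
python3 -m creep '[[0.1,0.05,0,0,0,0,87],[0.2,0.1,0,0,0,0,87],[0.3,0.15,0,0,0,0,87],[0.4,0.2,0,0,0,0,87],[0.5,0.25,0,0,0,0,87],[0.6,0.3,0,0,0,0,87],[0.7,0.35,0,0,0,0,87],[0.8,0.4,0,0,0,0,87],[0.9,0.45,0,0,0,0,87],[1,0.5,0,0,0,0,87]]'
python3 -m creep '[[0.1,0.0,0,0,0,0,87],[0.2,0,0,0,0,0,87],[0.3,0,0,0,0,0,87],[0.4,0,0,0,0,0,87],[0.5,0,0,0,0,0,87],[0.6,0,0,0,0,0,87],[0.7,0,0,0,0,0,87],[0.8,0,0,0,0,0,87],[0.9,0,0,0,0,0,87],[1,0,0,0,0,0,87]]'
python3 -m creep '[[0.1,0.0,0,0,0,0,87],[0.2,0,0,0,0,0,87],[0.3,0,0,0,0,0,87],[0.4,0,0,0,0,0,87],[0.5,0,0,0,0,0,87],[0.6,0,0,0,0,0,87],[0.7,0,0,0,0,0,87],[0.8,0,0,0,0,0,87],[0.9,0,0,0,0,0,87],[1,0,0,0,0,0,87]]'
python3 calc.py 0.43 0.27 0.15 90
```

```text
t: 1.82
tcp_pos: [0.443, -0.4139, 0.2226]
ee_rot: [2.222, 2.221, -0.0]
ft_force: [0.4, -0.4, 0.8]
grip_width: 0.087
t: 2.65
tcp_pos: [0.4925, -0.314, 0.2226]
ee_rot: [2.222, 2.221, -0.0]
ft_force: [0.0, -0.3, 0.2]
grip_width: 0.0868
t: 3.48
tcp_pos: [0.492, -0.214, 0.2226]
ee_rot: [2.222, 2.221, -0.0]
ft_force: [0.5, 0.5, -0.5]
grip_width: 0.0874
t: 4.32
tcp_pos: [0.4921, -0.114, 0.2226]
ee_rot: [2.222, 2.221, -0.0]
ft_force: [-0.2, -0.4, 0.4]
grip_width: 0.0868
t 4.32 tcp [ 0.4921 -0.114   0.2226] head 90.0 tilt 0.01 q7 0.16 w 86.8 F [-0.2 -0.4  0.4]
shift [ 3.84  -0.622  0.725] turn [ 0.      0.     -0.0001]
```

```bash
python3 -m creep '[[0.1,0.0,0,0,0,0,87],[0.2,0,0,0,0,0,87],[0.3,0,0,0,0,0,87],[0.4,0,0,0,0,0,87],[0.5,0,0,0,0,0,87],[0.6,0,0,0,0,0,87],[0.7,0,0,0,0,0,87],[0.8,0,0,0,0,0,87],[0.9,0,0,0,0,0,87],[1,0,0,0,0,0,87]]'
python3 - <<'E'
from h import *
import pickle
p,d,c=shot('wrist','w_man.png'); pickle.dump(c,open('c_man.pkl','wb'))
E
```

```text
t: 5.15
tcp_pos: [0.4921, -0.014, 0.2225]
ee_rot: [2.222, 2.221, -0.0]
ft_force: [-0.3, -0.2, 0.1]
grip_width: 0.087
```

View pics/w_man.png

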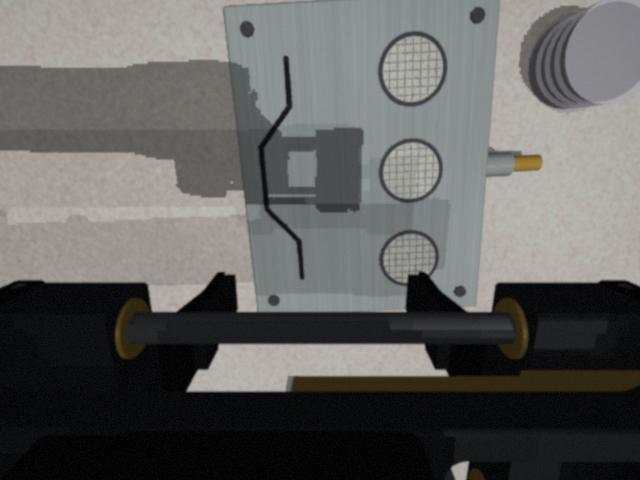

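The wrist view shows the whole manifold. The discs are at about (412,68), (411,170) and (409,258). The seam runs from (286,57) through corners (290,106), (262,148), (267,208) and (299,240) to (302,278).

```bash
python3 - <<'E'
from h import *
import pickle
np.set_printoptions(precision=4,suppress=True)
c=pickle.load(open('c_man.pkl','rb'))
for n,ps in dict(disc=[(412.5,68.5),(411,170),(409.5,258)],seam=[(286,57),(290,106),(262,148),(267,208),(299,240),(302,278)]).items():
    for p in ps: print(n,ray('wrist',*p,0.045,c))
E
python3 -m creep '[[0.1,-0.05,0,0,0,0,87],[0.2,-0.1,0,0,0,0,87],[0.3,-0.15,0,0,0,0,87],[0.4,-0.2,0,0,0,0,87],[0.5,-0.25,0,0,0,0,87],[0.6,-0.3,0,0,0,0,87],[0.7,-0.35,0,0,0,0,87],[0.8,-0.4,0,0,0,0,87],[0.9,-0.45,0,0,0,0,87],[1,-0.5,0,0,0,0,87]]'
python3 -m creep '[[0.1,-0.01,0,0,0,0,87],[0.2,-0.02,0,0,0,0,87],[0.3,-0.03,0,0,0,0,87],[0.4,-0.04,0,0,0,0,87],[0.5,-0.05,0,0,0,0,87],[0.6,-0.06,0,0,0,0,87],[0.7,-0.07,0,0,0,0,87],[0.8,-0.08,0,0,0,0,87],[0.9,-0.09,0,0,0,0,87],[1,-0.1,0,0,0,0,87]]'
python3 - <<'E'
from h import *
import pickle
p,d,c=shot('wrist','w_cups.png'); pickle.dump(c,open('c_cups.pkl','wb'))
E
python3 calc.py 0.43 0.27 0.15 90
```

```text
disc [0.5751 0.1222 0.045 ]
disc [0.5802 0.0321 0.045 ]
disc [ 0.585  -0.0585  0.045 ]
seam [0.4615 0.1316 0.045 ]
seam [0.464  0.0906 0.045 ]
seam [0.4363 0.053  0.045 ]
seam [ 0.4385 -0.0053  0.045 ]
seam [ 0.4699 -0.0387  0.045 ]
seam [ 0.4723 -0.0809  0.045 ]
t: 6.03
tcp_pos: [0.4416, 0.086, 0.2225]
ee_rot: [2.222, 2.221, -0.0]
ft_force: [-0.4, 0.7, -0.3]
grip_width: 0.087
t: 6.87
tcp_pos: [0.4321, 0.1861, 0.2225]
ee_rot: [-2.222, -2.221, 0.0]
ft_force: [-0.6, -0.3, 0.1]
grip_width: 0.0867
t 6.92 tcp [0.4316 0.1884 0.2226] head 90.1 tilt 0.1 q7 -0.41 w 86.7 F [0.2 1.8 0. ]
shift [ 0.815 -0.014  0.728] turn [ 0.     -0.0005  0.0007]
```

View pics/w_cups.png

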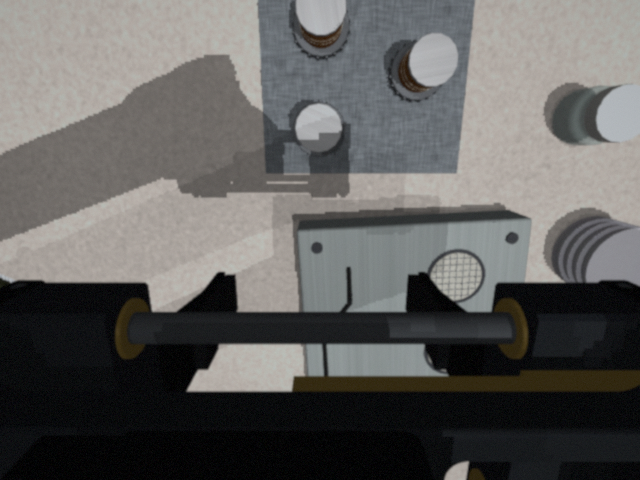

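The cups' lids are at about (319,128), (321,13) and (432,60) in the wrist view. I'll check A against the top camera.

Run:
```python
from h import *
import pickle
np.set_printoptions(precision=4,suppress=True)
c=pickle.load(open('c_cups.pkl','rb'))
for p in [(319,128),(432,60),(321,13)]: print(ray('wrist',*p,0.063,c))
```

```text
[0.4308 0.2707 0.063 ]
[0.5267 0.3256 0.063 ]
[0.4327 0.3606 0.063 ]
```

```bash
python3 -m creep '[[0.1,0,0.1,0,0,0,87],[0.2,0,0.2,0,0,0,87],[0.3,0,0.3,0,0,0,87],[0.4,0,0.4,0,0,0,87],[0.5,-0.01,0.5,0,0,0,87],[0.6,-0.01,0.6,0,0,0,87],[0.7,-0.01,0.7,0,0,0,87],[0.8,-0.015,0.8,0,0,0,87],[0.815,-0.015,0.9,0,0,0,87],[0.815,-0.015,1.0,0,0,0,87]]'
python3 calc.py 0.43 0.27 0.022 90
```

```text
t: 7.75
tcp_pos: [0.4305, 0.2671, 0.1218]
ee_rot: [-2.22, -2.222, 0.0]
ft_force: [-0.4, -0.6, 0.3]
grip_width: 0.0869
t 7.75 tcp [0.4305 0.2671 0.1218] head 90.1 tilt 0.03 q7 -0.75 w 86.9 F [-0.4 -0.6  0.3]
shift [ 0.029 -0.005  0.998] turn [-0.0001 -0.0001  0.0003]
```

```bash
python3 -m creep '[[0.03,0,0.12,0,0,0,87],[0.03,0,0.25,0,0,0,87],[0.03,0,0.38,0,0,0,87],[0.03,0,0.5,0,0,0,87],[0.03,0,0.62,0,0,0,87],[0.03,0,0.74,0,0,0,87],[0.03,0,0.85,0,0,0,87],[0.03,0,0.95,0,0,0,87],[0.03,0,1.0,0,0,0,87],[0.03,0,1.0,0,0,0,87]]'
python3 -m creep '[[0,0,0,0,0,0,30],[0,0,0,0,0,0,30],[0,0,0,0,0,0,30],[0,0,0,0,0,0,30],[0,0,0,0,0,0,30],[0,0,0,0,0,0,30],[0,0,0,0,0,0,30],[0,0,0,0,0,0,30],[0,0,0,0,0,0,30],[0,0,0,0,0,0,30]]' 20
python3 calc.py 0.5742 0.1209 0.14 90
```

```text
t: 8.58
tcp_pos: [0.4299, 0.2691, 0.0212]
ee_rot: [-2.221, -2.221, 0.003]
ft_force: [0.2, 0.1, 0.8]
grip_width: 0.0869
t: 9.42
tcp_pos: [0.4306, 0.2695, 0.0225]
ee_rot: [-2.222, -2.221, 0.0]
ft_force: [-1.2, 0.1, 0.7]
grip_width: 0.0409
t 9.42 tcp [0.4306 0.2695 0.0225] head 90.0 tilt 0.01 q7 -0.88 w 40.9 F [-1.2  0.1  0.7]
shift [-1.486  1.436 -1.175] turn [-0.0001  0.0001 -0.0001]
```

```bash
python3 -m creep '[[0,0,-0.1,0,0,0,30],[0,0,-0.25,0,0,0,30],[0,0,-0.4,0,0,0,30],[-0.1,0.05,-0.55,0,0,0,30],[-0.2,0.1,-0.7,0,0,0,30],[-0.35,0.2,-0.8,0,0,0,30],[-0.5,0.3,-0.9,0,0,0,30],[-0.65,0.4,-0.95,0,0,0,30],[-0.8,0.5,-1,0,0,0,30],[-0.95,0.6,-1,0,0,0,30]]'
python3 -m creep '[[-0.1,0.1,0,0,0,0,30],[-0.2,0.2,0,0,0,0,30],[-0.3,0.3,0,0,0,0,30],[-0.4,0.4,0,0,0,0,30],[-0.5,0.5,0,0,0,0,30],[-0.6,0.6,0,0,0,0,30],[-0.7,0.7,0,0,0,0,30],[-0.8,0.75,0,0,0,0,30],[-0.9,0.8,0,0,0,0,30],[-1,0.85,0,0,0,0,30]]'
python3 calc.py 0.5838 -0.0592 0.12 90
```

```text
t: 10.25
tcp_pos: [0.4919, 0.1741, 0.1243]
ee_rot: [2.22, 2.22, 0.003]
ft_force: [0.7, 0.2, -0.9]
grip_width: 0.0407
t: 11.08
tcp_pos: [0.5759, 0.0737, 0.1224]
ee_rot: [-2.221, -2.221, 0.001]
ft_force: [-0.2, -0.4, -1.5]
grip_width: 0.0409
t 11.08 tcp [0.5759 0.0737 0.1224] head 90.0 tilt 0.03 q7 -0.38 w 40.9 F [-0.2 -0.4 -1.5]
shift [-1.329  0.079  0.023] turn [-0.0002 -0.      0.    ]
```

```bash
python3 -m creep '[[-0.1,0.01,0,0,0,0,30],[-0.2,0.02,0,0,0,0,30],[-0.3,0.03,0,0,0,0,30],[-0.4,0.04,0,0,0,0,30],[-0.5,0.05,0,0,0,0,30],[-0.6,0.06,0,0,0,0,30],[-0.7,0.07,0,0,0,0,30],[-0.8,0.08,0,0,0,0,30],[-0.9,0.08,0,0,0,0,30],[-1,0.08,0,0,0,0,30]]'
python3 -m creep '[[-0.12,0,0,0,0,0,30],[-0.24,0,0.02,0,0,0,30],[-0.3,0,0.06,0,0,0,30],[-0.33,0,0.12,0,0,0,30],[-0.33,0,0.18,0,0,0,30],[-0.33,0,0.24,0,0,0,30],[-0.33,0,0.3,0,0,0,30],[-0.33,0,0.35,0,0,0,30],[-0.33,0,0.4,0,0,0,30],[-0.33,0,0.4,0,0,0,30]]'
python3 calc.py 0.5838 -0.0592 0.067 90
```

```text
t: 11.92
tcp_pos: [0.5836, -0.0265, 0.1225]
ee_rot: [-2.222, -2.221, 0.0]
ft_force: [0.3, -0.1, -0.6]
grip_width: 0.0405
t: 12.75
tcp_pos: [0.5828, -0.058, 0.0812]
ee_rot: [-2.22, -2.221, 0.002]
ft_force: [-0.1, 0.1, -0.6]
grip_width: 0.0406
t 12.75 tcp [ 0.5828 -0.058   0.0812] head 90.0 tilt 0.11 q7 -0.17 w 40.6 F [-0.1  0.1 -0.6]
shift [-0.012  0.01   0.142] turn [-0.0006 -0.0001  0.0002]
```

```bash
python3 -m creep '[[-0.005,0.01,0.03,0,0,0,30],[-0.005,0.01,0.06,0,0,0,30],[-0.005,0.01,0.09,0,0,0,30],[-0.005,0.01,0.11,0,0,0,30],[-0.005,0.01,0.13,0,0,0,30],[-0.005,0.01,0.14,0,0,0,30],[-0.005,0.01,0.15,0,0,0,30],[-0.005,0.01,0.155,0,0,0,30],[-0.005,0.01,0.155,0,0,0,30],[-0.005,0.01,0.155,0,0,0,30]]'
python3 -m creep '[[0,0,0,0,0,0,45],[0,0,0,0,0,0,50],[0,0,0,0,0,0,62],[0,0,0,0,0,0,62],[0,0,0,0,0,0,62],[0,0,0,0,0,0,62],[0,0,0,0,0,0,62],[0,0,-0.05,0,0,0,62],[0,0,-0.15,0,0,0,62],[0,0,-0.3,0,0,0,62]]'
python3 -m creep '[[0,0,-0.1,0,0,0,62],[0,0,-0.2,0,0,0,62],[0,0,-0.3,0,0,0,70],[0.1,0,-0.4,0,0,0,87],[0.2,0,-0.5,0,0,0,87],[0.35,0,-0.6,0,0,0,87],[0.5,0,-0.7,0,0,0,87],[0.65,0,-0.7,0,0,0,87],[0.8,0,-0.7,0,0,0,87],[1,0,-0.7,0,0,0,87]]'
python3 - <<'E'
from h import *
p,d,c=shot('top','top1.png')
E
python3 calc.py 0.5275 0.325 0.15 90
```

```text
t: 13.58
tcp_pos: [0.5846, -0.059, 0.0675]
ee_rot: [2.222, 2.221, -0.0]
ft_force: [-2.0, 0.4, 4.2]
grip_width: 0.0406
t: 14.42
tcp_pos: [0.5838, -0.0589, 0.097]
ee_rot: [-2.22, -2.22, 0.002]
ft_force: [-0.2, -0.6, -0.6]
grip_width: 0.0617
t: 15.25
tcp_pos: [0.5846, 0.0427, 0.1678]
ee_rot: [2.221, 2.221, 0.0]
ft_force: [0.2, 0.3, -0.2]
grip_width: 0.0866
t 15.3 tcp [0.5839 0.0492 0.1681] head 90.4 tilt 0.22 q7 -0.3 w 86.8 F [-0.5  3.7  0. ]
shift [ 2.76  -0.546  0.19 ] turn [ 0.0002 -0.0012  0.0021]
```

View pics/top1.png

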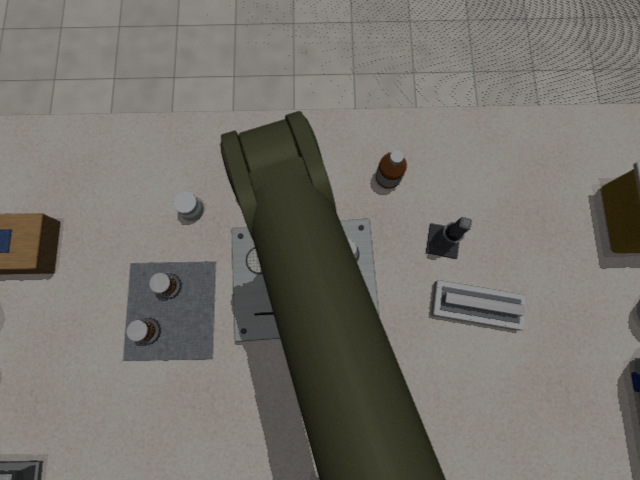

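The top view shows the two remaining cups unmoved at (161,284) and (140,331), with the arm over the manifold. C is next.

```bash
python3 -m creep '[[0.1,0,0,0,0,0,87],[0.2,0,0,0,0,0,87],[0.3,0,0,0,0,0,87],[0.4,0,0,0,0,0,87],[0.5,0,0,0,0,0,87],[0.6,0,0,0,0,0,87],[0.7,0,0,0,0,0,87],[0.8,0,0,0,0,0,87],[0.9,0,0,0,0,0,87],[1,0,0,0,0,0,87]]'
python3 -m creep '[[0.1,-0.05,0,0,0,0,87],[0.2,-0.1,0,0,0,0,87],[0.3,-0.15,0,0,0,0,87],[0.4,-0.2,0,0,0,0,87],[0.5,-0.25,0,0,0,0,87],[0.6,-0.3,0,0,0,0,87],[0.7,-0.35,0,0,0,0,87],[0.8,-0.4,0,0,0,0,87],[0.9,-0.45,0,0,0,0,87],[1,-0.5,0,0,0,0,87]]'
python3 -m creep '[[0.1,0,0.05,0,0,0,87],[0.2,0,0.1,0,0,0,87],[0.3,-0.05,0.15,0,0,0,87],[0.4,-0.05,0.2,0,0,0,87],[0.5,-0.06,0.25,0,0,0,87],[0.6,-0.06,0.3,0,0,0,87],[0.7,-0.06,0.35,0,0,0,87],[0.8,-0.06,0.4,0,0,0,87],[0.84,-0.06,0.5,0,0,0,87],[0.84,-0.06,0.6,0,0,0,87]]'
python3 calc.py 0.5275 0.325 0.022 90
```

```text
t: 16.13
tcp_pos: [0.5847, 0.1419, 0.167]
ee_rot: [-2.222, -2.221, 0.0]
ft_force: [-0.4, -0.1, 0.1]
grip_width: 0.087
t: 16.97
tcp_pos: [0.5342, 0.242, 0.167]
ee_rot: [2.222, 2.221, -0.0]
ft_force: [-0.4, -0.1, -0.3]
grip_width: 0.0872
t: 17.8
tcp_pos: [0.5284, 0.3268, 0.1063]
ee_rot: [-2.219, -2.223, -0.001]
ft_force: [-0.7, -0.9, 0.7]
grip_width: 0.0872
t 17.8 tcp [0.5284 0.3268 0.1063] head 90.1 tilt 0.07 q7 -0.87 w 87.2 F [-0.7 -0.9  0.7]
shift [-0.019 -0.009  0.843] turn [ 0.0001 -0.0004  0.0005]
```

```bash
python3 -m creep '[[0,-0.005,0.1,0,0,0,87],[0,-0.005,0.2,0,0,0,87],[0,-0.005,0.32,0,0,0,87],[0,-0.005,0.44,0,0,0,87],[0,-0.005,0.55,0,0,0,87],[0,-0.005,0.65,0,0,0,87],[0,-0.005,0.74,0,0,0,87],[0,-0.005,0.8,0,0,0,87],[0,-0.005,0.84,0,0,0,87],[0,-0.005,0.84,0,0,0,87]]'
python3 -m creep '[[0,0,0,0,0,0,30],[0,0,0,0,0,0,30],[0,0,0,0,0,0,30],[0,0,0,0,0,0,30],[0,0,0,0,0,0,30],[0,0,0,0,0,0,30],[0,0,0,0,0,0,30],[0,0,0,0,0,0,30],[0,0,0,0,0,0,30],[0,0,0,0,0,0,30]]' 20
python3 calc.py 0.579 0.031 0.12 90
```

```text
t: 18.63
tcp_pos: [0.5279, 0.3247, 0.0221]
ee_rot: [-2.221, -2.221, 0.002]
ft_force: [0.0, -0.4, -0.4]
grip_width: 0.087
t: 19.47
tcp_pos: [0.5281, 0.325, 0.023]
ee_rot: [-2.222, -2.221, 0.0]
ft_force: [0.2, -0.2, 0.8]
grip_width: 0.0407
t 19.47 tcp [0.5281 0.325  0.023 ] head 90.0 tilt 0.02 q7 -0.92 w 40.7 F [ 0.2 -0.2  0.8]
shift [-2.94  0.51 -0.97] turn [-0.0001  0.0001 -0.0001]
```

```bash
python3 -m creep '[[0,0,-0.1,0,0,0,30],[0,0,-0.25,0,0,0,30],[0,0,-0.4,0,0,0,30],[-0.1,0.02,-0.55,0,0,0,30],[-0.2,0.05,-0.7,0,0,0,30],[-0.35,0.1,-0.8,0,0,0,30],[-0.5,0.15,-0.9,0,0,0,30],[-0.65,0.2,-0.95,0,0,0,30],[-0.8,0.25,-1,0,0,0,30],[-0.95,0.3,-1,0,0,0,30]]'
python3 -m creep '[[-0.1,0.02,0,0,0,0,30],[-0.2,0.04,0,0,0,0,30],[-0.3,0.06,0,0,0,0,30],[-0.4,0.08,0,0,0,0,30],[-0.5,0.1,0,0,0,0,30],[-0.6,0.12,0,0,0,0,30],[-0.7,0.14,0,0,0,0,30],[-0.8,0.16,0,0,0,0,30],[-0.9,0.18,0,0,0,0,30],[-1,0.2,0,0,0,0,30]]'
python3 -m creep '[[-0.1,0.01,0,0,0,0,30],[-0.2,0.01,0,0,0,0,30],[-0.3,0.01,0,0,0,0,30],[-0.4,0.01,0,0,0,0,30],[-0.5,0.01,0,0,0,0,30],[-0.6,0.01,0,0,0,0,30],[-0.7,0.01,0.05,0,0,0,30],[-0.8,0.01,0.1,0,0,0,30],[-0.9,0.01,0.18,0,0,0,30],[-0.98,0.01,0.26,0,0,0,30]]'
python3 calc.py 0.579 0.031 0.068 90
```

```text
t: 20.3
tcp_pos: [0.5596, 0.2301, 0.1264]
ee_rot: [2.22, 2.22, 0.006]
ft_force: [0.6, 0.0, -0.9]
grip_width: 0.0406
t: 21.13
tcp_pos: [0.5783, 0.129, 0.123]
ee_rot: [-2.222, -2.221, 0.0]
ft_force: [-0.0, 0.0, -0.6]
grip_width: 0.0405
t: 21.97
tcp_pos: [0.579, 0.0304, 0.0961]
ee_rot: [2.222, 2.22, -0.001]
ft_force: [0.3, -0.1, -2.3]
grip_width: 0.0407
t 21.97 tcp [0.579  0.0304 0.0961] head 89.9 tilt 0.03 q7 -0.33 w 40.7 F [ 0.3 -0.1 -2.3]
shift [ 0.006 -0.     0.281] turn [-0.0001  0.0002 -0.0003]
```

```bash
python3 -m creep '[[0,0,0.05,0,0,0,30],[0,0,0.1,0,0,0,30],[0,0,0.15,0,0,0,30],[0,0,0.2,0,0,0,30],[0,0,0.23,0,0,0,30],[0,0,0.25,0,0,0,30],[0,0,0.27,0,0,0,30],[0,0,0.285,0,0,0,30],[0,0,0.29,0,0,0,30],[0,0,0.29,0,0,0,30]]'
python3 -m creep '[[0,0,0,0,0,0,45],[0,0,0,0,0,0,50],[0,0,0,0,0,0,62],[0,0,0,0,0,0,62],[0,0,0,0,0,0,62],[0,0,0,0,0,0,62],[0,0,0,0,0,0,62],[0,0,-0.05,0,0,0,62],[0,0,-0.15,0,0,0,62],[0,0,-0.3,0,0,0,62]]'
python3 -m creep '[[0,0,-0.1,0,0,0,62],[0,0,-0.2,0,0,0,62],[0,0,-0.3,0,0,0,70],[0.1,0,-0.4,0,0,0,87],[0.2,-0.1,-0.5,0,0,0,87],[0.35,-0.2,-0.6,0,0,0,87],[0.5,-0.3,-0.7,0,0,0,87],[0.65,-0.4,-0.7,0,0,0,87],[0.8,-0.5,-0.7,0,0,0,87],[1,-0.6,-0.7,0,0,0,87]]'
python3 -m creep '[[0.1,-0.05,0,0,0,0,87],[0.2,-0.1,0,0,0,0,87],[0.3,-0.15,0,0,0,0,87],[0.4,-0.2,0,0,0,0,87],[0.5,-0.25,0,0,0,0,87],[0.6,-0.3,0,0,0,0,87],[0.7,-0.35,0,0,0,0,87],[0.8,-0.4,0,0,0,0,87],[0.9,-0.45,0,0,0,0,87],[1,-0.5,0,0,0,0,87]]'
python3 - <<'E'
from h import *
p,d,c=shot('wrist','w2.png'); p,d,c=shot('top','top2.png')
E
python3 calc.py 0.432 0.3635 0.10 90
```

```text
t: 22.8
tcp_pos: [0.5792, 0.0321, 0.0681]
ee_rot: [2.222, 2.221, 0.0]
ft_force: [-0.6, 0.5, -1.4]
grip_width: 0.0408
t: 23.63
tcp_pos: [0.5783, 0.032, 0.098]
ee_rot: [-2.22, -2.22, 0.002]
ft_force: [-0.8, -0.5, -0.8]
grip_width: 0.0621
t: 24.47
tcp_pos: [0.5181, 0.1323, 0.1676]
ee_rot: [2.223, 2.22, -0.002]
ft_force: [-0.8, 0.9, -1.0]
grip_width: 0.0862
t: 25.3
tcp_pos: [0.4687, 0.233, 0.168]
ee_rot: [2.222, 2.221, 0.0]
ft_force: [-0.1, 0.5, 0.3]
grip_width: 0.0873
t 25.4 tcp [0.4679 0.2345 0.1682] head 90.2 tilt 0.05 q7 -0.64 w 86.8 F [ 0.2 -0.2 -0.6]
shift [ 1.29  -0.354  0.683] turn [-0.     -0.0003  0.0011]
```

View pics/w2.png

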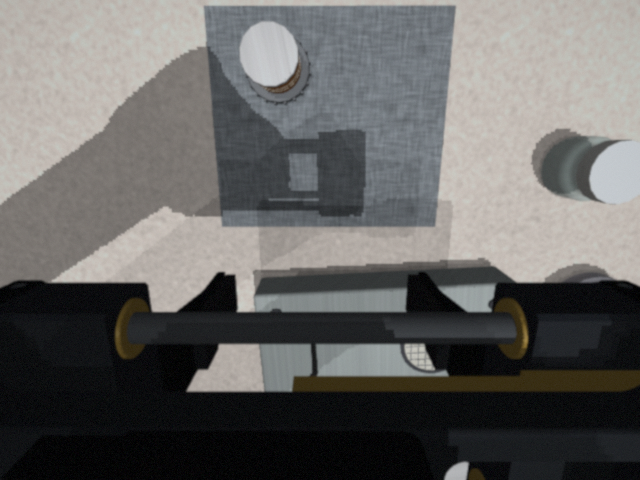

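View pics/top2.png

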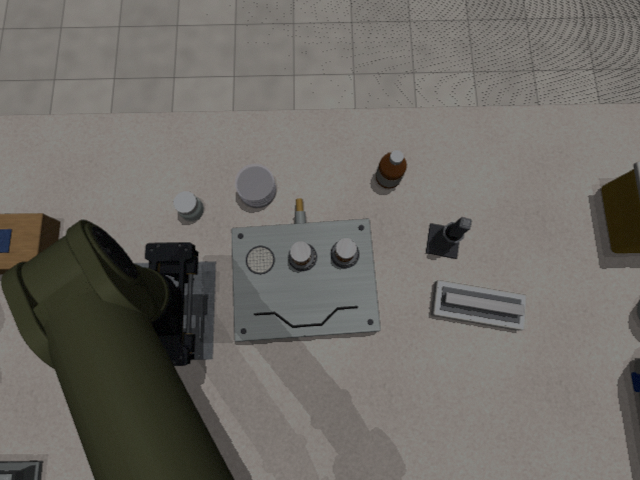

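Two cups stand on the middle and right discs, with lids at about (301,253) and (346,250). Cup B is at (269,54) in the wrist view.

```bash
python3 - <<'E'
from meas import *
np.set_printoptions(precision=4,suppress=True)
im=cv2.imread('pics/top2.png')
for o in lids(im,(282,236,365,275),112,z=0.107): print(o)
print(ray('wrist',269,54,0.063))
E
python3 -m creep '[[0.1,-0.05,0,0,0,0,87],[0.2,-0.1,0,0,0,0,87],[0.3,-0.15,0,0,0,0,87],[0.4,-0.2,0,0,0,0,87],[0.5,-0.25,0,0,0,0,87],[0.6,-0.3,0.1,0,0,0,87],[0.7,-0.35,0.2,0,0,0,87],[0.8,-0.36,0.3,0,0,0,87],[0.9,-0.36,0.4,0,0,0,87],[1,-0.36,0.5,0,0,0,87]]'
python3 calc.py 0.432 0.3635 0.022 90
```

```text
(2187.0, 334.3191833496094, 254.5006866455078, (41.938331604003906, 77.73817443847656), array([ 0.5694, -0.0358,  0.107 ]))
[0.4315 0.3672 0.063 ]
t: 26.23
tcp_pos: [0.4327, 0.3332, 0.1176]
ee_rot: [2.221, 2.222, 0.0]
ft_force: [0.2, -0.1, 0.2]
grip_width: 0.0872
t 26.23 tcp [0.4327 0.3332 0.1176] head 90.0 tilt 0.01 q7 -0.93 w 87.2 F [ 0.2 -0.1  0.2]
shift [ 0.303 -0.007  0.956] turn [0.0001 0.     0.0001]
```

```bash
python3 -m creep '[[0.1,0,0.1,0,0,0,87],[0.2,0,0.2,0,0,0,87],[0.28,0,0.3,0,0,0,87],[0.31,-0.005,0.4,0,0,0,87],[0.31,-0.005,0.5,0,0,0,87],[0.31,-0.005,0.62,0,0,0,87],[0.31,-0.005,0.74,0,0,0,87],[0.31,-0.005,0.86,0,0,0,87],[0.31,-0.005,0.93,0,0,0,87],[0.31,-0.005,0.95,0,0,0,87]]'
python3 -m creep '[[0,0,0,0,0,0,87],[0,0,0,0,0,0,30],[0,0,0,0,0,0,30],[0,0,0,0,0,0,30],[0,0,0,0,0,0,30],[0,0,0,0,0,0,30],[0,0,0,0,0,0,30],[0,0,0,0,0,0,30],[0,0,0,0,0,0,30],[0,0,0,0,0,0,30]]' 20
python3 calc.py 0.5742 0.1209 0.12 90
python3 - <<'E'
from meas import *
im=cv2.imread('pics/top2.png'); g=cv2.cvtColor(im,cv2.COLOR_BGR2GRAY)
print(g[253,301],g[250,346],g[280,300],g[240,320])
for lo in (140,155,170):
  for o in lids(im,(282,236,365,275),lo,z=0.107): print(lo,o)
E
```

```text
t: 27.07
tcp_pos: [0.4321, 0.3618, 0.0212]
ee_rot: [-2.222, -2.22, 0.004]
ft_force: [-0.3, -0.3, -0.1]
grip_width: 0.0869
t: 27.9
tcp_pos: [0.4326, 0.363, 0.023]
ee_rot: [-2.222, -2.221, 0.0]
ft_force: [-0.5, 0.4, 0.8]
grip_width: 0.0406
t 27.9 tcp [0.4326 0.363  0.023 ] head 90.0 tilt 0.02 q7 -1.08 w 40.6 F [-0.5  0.4  0.8]
shift [-2.421  1.416 -0.97 ] turn [-0.0001  0.     -0.0001]
132 135 112 118
```

```bash
python3 -m creep '[[0,0,-0.1,0,0,0,30],[0,0,-0.25,0,0,0,30],[0,0,-0.4,0,0,0,30],[-0.1,0.05,-0.55,0,0,0,30],[-0.2,0.1,-0.7,0,0,0,30],[-0.3,0.2,-0.8,0,0,0,30],[-0.4,0.3,-0.9,0,0,0,30],[-0.5,0.4,-0.95,0,0,0,30],[-0.6,0.5,-1,0,0,0,30],[-0.7,0.6,-1,0,0,0,30]]'
python3 -m creep '[[-0.1,0.1,0,0,0,0,30],[-0.2,0.2,0,0,0,0,30],[-0.3,0.3,0,0,0,0,30],[-0.4,0.4,0,0,0,0,30],[-0.5,0.5,0,0,0,0,30],[-0.6,0.6,0,0,0,0,30],[-0.7,0.7,0,0,0,0,30],[-0.8,0.75,0,0,0,0,30],[-0.9,0.8,0,0,0,0,30],[-1,0.82,0,0,0,0,30]]'
python3 -m creep '[[-0.1,0,0,0,0,0,30],[-0.2,0,0,0,0,0,30],[-0.3,0,0,0,0,0,30],[-0.4,0,0.02,0,0,0,30],[-0.5,0,0.05,0,0,0,30],[-0.6,0,0.1,0,0,0,30],[-0.67,0,0.15,0,0,0,30],[-0.72,0,0.2,0,0,0,30],[-0.73,0,0.25,0,0,0,30],[-0.73,0,0.3,0,0,0,30]]'
python3 calc.py 0.5742 0.1205 0.068 90
```

```text
t: 28.73
tcp_pos: [0.4943, 0.2933, 0.126]
ee_rot: [2.22, 2.22, 0.006]
ft_force: [0.2, 0.5, -1.8]
grip_width: 0.041
t: 29.57
tcp_pos: [0.5753, 0.192, 0.1229]
ee_rot: [-2.222, -2.221, 0.0]
ft_force: [-0.4, 0.2, -0.3]
grip_width: 0.0409
t: 30.4
tcp_pos: [0.5745, 0.1197, 0.0923]
ee_rot: [-2.222, -2.22, 0.0]
ft_force: [-0.6, 0.7, -1.1]
grip_width: 0.0407
t 30.4 tcp [0.5745 0.1197 0.0923] head 90.0 tilt 0.02 q7 -0.52 w 40.7 F [-0.6  0.7 -1.1]
shift [ 0.008 -0.003  0.243] turn [-0.0001 -0.     -0.0002]
```

```bash
python3 -m creep '[[0.005,0,0.05,0,0,0,30],[0.005,0,0.1,0,0,0,30],[0.005,0,0.15,0,0,0,30],[0.005,0,0.18,0,0,0,30],[0.005,0,0.2,0,0,0,30],[0.005,0,0.22,0,0,0,30],[0.005,0,0.235,0,0,0,30],[0.005,0,0.25,0,0,0,30],[0.005,0,0.25,0,0,0,30],[0.005,0,0.25,0,0,0,30]]'
python3 -m creep '[[0,0,0,0,0,0,45],[0,0,0,0,0,0,50],[0,0,0,0,0,0,62],[0,0,0,0,0,0,62],[0,0,0,0,0,0,62],[0,0,0,0,0,0,62],[0,0,0,0,0,0,62],[0,0,-0.05,0,0,0,62],[0,0,-0.15,0,0,0,62],[0,0,-0.3,0,0,0,62]]'
python3 -m creep '[[0,0,-0.1,0,0,0,62],[0,0,-0.2,0,0,0,62],[0,0,-0.3,0,0,0,62],[0,0,-0.4,0,0,0,62],[0,-0.1,-0.5,0,0,0,40],[-0.1,-0.2,-0.6,0,0,0,20],[-0.25,-0.3,-0.7,0,0,0,0],[-0.4,-0.4,-0.8,0,0,0,0],[-0.6,-0.5,-0.9,0,0,0,0],[-0.8,-0.6,-1,0,0,0,0]]'
python3 -m creep '[[-0.1,-0.05,0,0,0,0,0],[-0.2,-0.1,0,0,0,0,0],[-0.3,-0.15,0,0,0,0,0],[-0.4,-0.2,0,0,0,0,0],[-0.5,-0.25,0,0,0,0,0],[-0.6,-0.25,0,0,0,0,0],[-0.7,-0.25,0,0,0,0,0],[-0.8,-0.25,0,0,0,0,0],[-0.9,-0.25,0,0,0,0,0],[-1,-0.25,0,0,0,0,0]]'
python3 - <<'E'
from h import *
import pickle
p,d,c=shot('wrist','w3.png'); pickle.dump(c,open('c3.pkl','wb')); shot('top','top3.png'); shot('side','side3.png')
E
python3 calc.py 0.472 -0.341 0.2 90
```

```text
t: 31.23
tcp_pos: [0.5748, 0.1205, 0.0681]
ee_rot: [2.222, 2.221, 0.0]
ft_force: [-0.6, 0.4, -0.6]
grip_width: 0.0408
t: 32.07
tcp_pos: [0.5739, 0.1203, 0.098]
ee_rot: [-2.221, -2.22, 0.002]
ft_force: [0.3, -0.1, 0.2]
grip_width: 0.062
t: 32.9
tcp_pos: [0.514, 0.0404, 0.1988]
ee_rot: [2.22, 2.223, -0.0]
ft_force: [-0.2, -1.0, 1.9]
grip_width: 0.0298
t: 33.73
tcp_pos: [0.4898, -0.0604, 0.198]
ee_rot: [-2.221, -2.221, -0.0]
ft_force: [0.0, -0.7, 0.0]
grip_width: 0.0006
t 33.88 tcp [ 0.4897 -0.0603  0.1978] head 89.9 tilt 0.04 q7 0.05 w 0.3 F [-0.   0.7 -0.1]
shift [-2.807 -0.171 -0.023] turn [-0.0001 -0.0002 -0.0006]
```

View pics/w3.png

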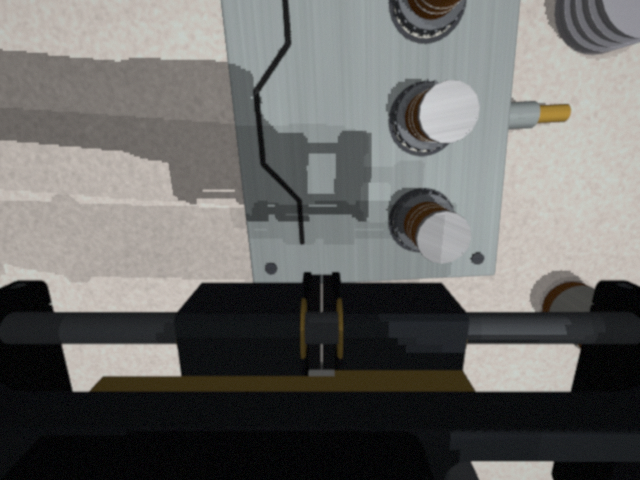

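View pics/top3.png

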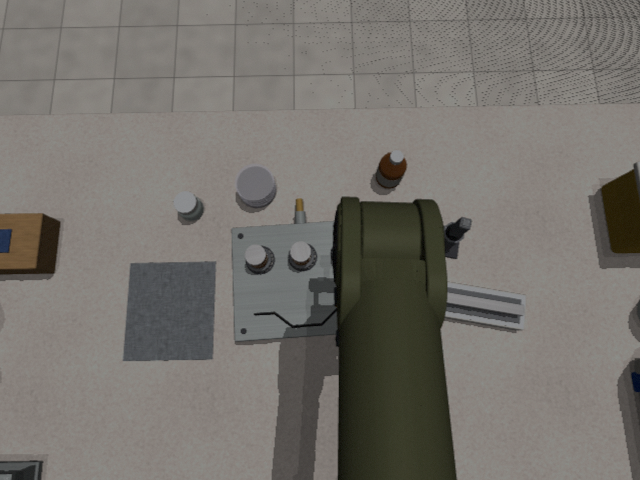

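The cups stand upright on their discs. Lids are at (257,255) and (301,252) in the top view, and at (448,112) and (443,236) in the wrist view.

```bash
python3 - <<'E'
from h import *
import pickle
np.set_printoptions(precision=4,suppress=True)
c=pickle.load(open('c3.pkl','rb'))
for n,p,cc in [('top',(257,255),None),('top',(301,252),None),('wrist',(448,112),c),('wrist',(443,236),c)]: print(n,ray(n,*p,0.107,cc))
E
python3 -m creep '[[-0.1,0,0,0,0,0,0],[-0.2,0,0,0,0,0,0],[-0.3,0,0,0,0,0,0],[-0.4,0,0,0,0,0,0],[-0.5,0,0,0,0,0,0],[-0.6,0,0,0,0,0,0],[-0.7,0,0,0,0,0,0],[-0.8,0,0,0,0,0,0],[-0.9,0,0,0,0,0,0],[-1,0,0,0,0,0,0]]'
python3 -m creep '[[-0.1,0,0,0,0,0,0],[-0.2,0,0,0,0,0,0],[-0.3,0,0,0,0,0,0],[-0.4,0,0,0,0,0,0],[-0.5,0,0,0,0,0,0],[-0.6,0,0,0,0,0,0],[-0.7,0,0,0,0,0,0],[-0.8,0,0,0,0,0,0],[-0.9,0,0,0,0,0,0],[-1,0,0,0,0,0,0]]'
python3 - <<'E'
from h import *
import pickle
p,d,c=shot('wrist','w4.png'); pickle.dump(c,open('c4.pkl','wb'))
E
python3 calc.py 0.472 -0.341 0.1 90
```

```text
top [0.5714 0.1172 0.107 ]
top [0.5757 0.03   0.107 ]
wrist [0.5785 0.0329 0.107 ]
wrist [ 0.5836 -0.0564  0.107 ]
t: 34.72
tcp_pos: [0.4896, -0.1606, 0.198]
ee_rot: [2.222, 2.221, -0.0]
ft_force: [-0.0, -0.7, -0.4]
grip_width: 0.0004
t: 35.55
tcp_pos: [0.4895, -0.2605, 0.198]
ee_rot: [-2.222, -2.221, 0.0]
ft_force: [0.3, -0.2, -0.6]
grip_width: 0.0007
t 35.6 tcp [ 0.4891 -0.2632  0.1979] head 89.8 tilt 0.07 q7 0.34 w 0.3 F [-0.3 -2.3  0.3]
shift [-0.778 -0.168  0.98 ] turn [-0.      0.0004 -0.001 ]
```

View pics/w4.png

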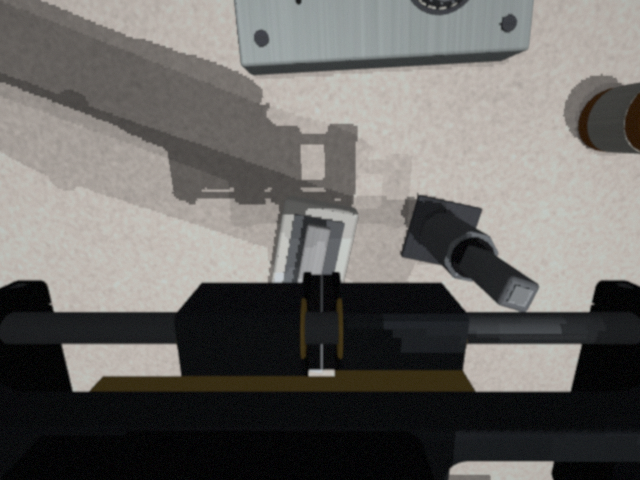

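The wrist view shows the bar at (318,240), partly hidden by the gripper, and the probe handle at (518,291). I'm moving above the bar's middle.

```bash
python3 -m creep '[[-0.1,0,0.1,0,0,0,0],[-0.2,-0.05,0.2,0,0,0,0],[-0.3,-0.1,0.3,0,0,0,0],[-0.4,-0.15,0.4,0,0,0,0],[-0.5,-0.17,0.5,0,0,0,0],[-0.6,-0.17,0.6,0,0,0,0],[-0.7,-0.17,0.7,0,0,0,0],[-0.8,-0.17,0.8,0,0,0,0],[-0.8,-0.17,0.9,0,0,0,0],[-0.8,-0.17,1,0,0,0,0]]'
python3 -m creep '[[0,0,0.06,0,0,0,0],[0,0,0.12,0,0,0,0],[0,0,0.18,0,0,0,0],[0,0,0.24,0,0,0,0],[0,0,0.3,0,0,0,0],[0,0,0.33,0,0,0,0],[0,0,0.36,0,0,0,0],[0,0,0.38,0,0,0,0],[0,0,0.38,0,0,0,0],[0,0,0.38,0,0,0,0]]'
python3 calc.py 0.472 -0.341 0.05 90
```

```text
t: 36.43
tcp_pos: [0.4726, -0.3399, 0.0968]
ee_rot: [-2.223, -2.22, -0.001]
ft_force: [-0.4, 1.2, -0.5]
grip_width: 0.0004
t: 37.27
tcp_pos: [0.4726, -0.3396, 0.0602]
ee_rot: [2.222, 2.221, -0.0]
ft_force: [0.4, -0.0, -0.4]
grip_width: 0.0004
t 37.27 tcp [ 0.4726 -0.3396  0.0602] head 90.0 tilt 0.02 q7 0.39 w 0.4 F [ 0.4 -0.  -0.4]
shift [-0.014 -0.006  0.102] turn [ 0.0001  0.0001 -0.0001]
```

```bash
python3 -m creep '[[-0.01,0,0.02,0,0,0,0],[-0.01,0,0.04,0,0,0,0],[-0.01,0,0.06,0,0,0,0],[-0.01,0,0.08,0,0,0,0],[-0.01,0,0.09,0,0,0,0],[-0.01,0,0.1,0,0,0,0],[-0.01,0,0.11,0,0,0,0],[-0.01,0,0.115,0,0,0,0],[-0.01,0,0.12,0,0,0,0],[-0.01,0,0.12,0,0,0,0]]'
python3 calc.py 0.472 -0.341 0.05 90
```

```text
t: 38.1
tcp_pos: [0.4728, -0.3409, 0.0485]
ee_rot: [2.221, 2.22, -0.0]
ft_force: [-1.0, -1.4, 5.5]
grip_width: 0.0003
t 38.1 tcp [ 0.4728 -0.3409  0.0485] head 90.0 tilt 0.07 q7 0.39 w 0.3 F [-1.  -1.4  5.5]
shift [-0.001 -0.008 -0.015] turn [ 0.0002  0.0003 -0.0001]
```

```bash
python3 -m creep '[[0,0,0.01,0,0,0,0],[0,0,0.01,0,0,0,0],[0,0,0.015,0,0,0,0],[0,0,0.015,0,0,0,0],[0,0,0.02,0,0,0,0],[0,0,0.02,0,0,0,0],[0,0,0.02,0,0,0,0],[0,0,0.02,0,0,0,0],[0,0,0.02,0,0,0,0],[0,0,0.02,0,0,0,0]]'
python3 calc.py 0.472 -0.341 0.05 90
python3 - <<'E'
from h import *
shot('side','side4.png')
im=cv2.imread('pics/side4.png'); cv2.imwrite('pics/cs4.png',cv2.resize(im[140:260,340:500],None,fx=5,fy=5,interpolation=cv2.INTER_CUBIC))
E
```

```text
t: 38.93
tcp_pos: [0.4729, -0.341, 0.0482]
ee_rot: [2.221, 2.22, -0.002]
ft_force: [-3.8, 3.2, 15.6]
grip_width: 0.0007
t 38.93 tcp [ 0.4729 -0.341   0.0482] head 90.0 tilt 0.09 q7 0.38 w 0.7 F [-3.8  3.2 15.6]
shift [-0.    -0.009 -0.018] turn [ 0.      0.0005 -0.0002]
```

View pics/cs4.png

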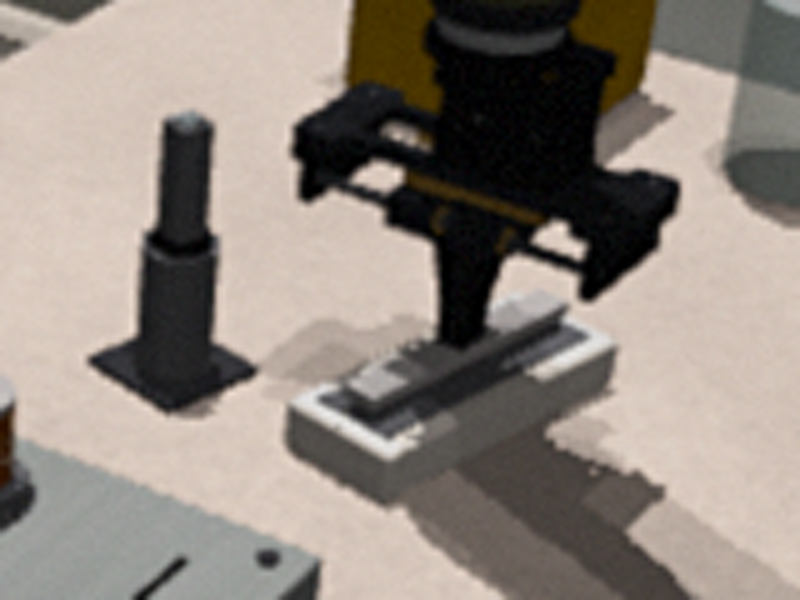

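The bar is at its stop: 15.6 N at z 48 mm, and level in the side view. I'll lift off and refine the handle's position and yaw.

```bash
python3 -m creep '[[0,0,-0.05,0,0,0,0],[0,0,-0.15,0,0,0,0],[0,0,-0.3,0,0,0,0],[0,0,-0.45,0,0,0,0],[0,0,-0.6,0,0,0,0],[0,0,-0.7,0,0,0,0],[0,0,-0.8,0,0,0,20],[0,0,-0.9,0,0,0,40],[0,0,-1,0,0,0,60],[0,0,-1,0,0,0,87]]'
python3 - <<'E'
from h import *
import pickle
np.set_printoptions(precision=4,suppress=True)
c=pickle.load(open('c4.pkl','rb'))
print(ray('wrist',518,291,0.157,c))
im=cv2.imread('pics/w4.png'); cv2.imwrite('pics/cw4.png',cv2.resize(im[200:320,390:550],None,fx=5,fy=5,interpolation=cv2.INTER_CUBIC))
E
python3 calc.py 0.6156 -0.2828 0.23 69
```

```text
t: 39.82
tcp_pos: [0.4735, -0.341, 0.1481]
ee_rot: [2.22, 2.219, 0.0]
ft_force: [0.3, -0.5, 0.3]
grip_width: 0.0192
[ 0.6168 -0.2792  0.157 ]
t 39.82 tcp [ 0.4735 -0.341   0.1481] head 90.0 tilt 0.17 q7 0.44 w 19.2 F [ 0.3 -0.5  0.3]
shift [ 0.581  1.422 -0.817] turn [0.0008 0.0005 0.1166]
```

View pics/cw4.png

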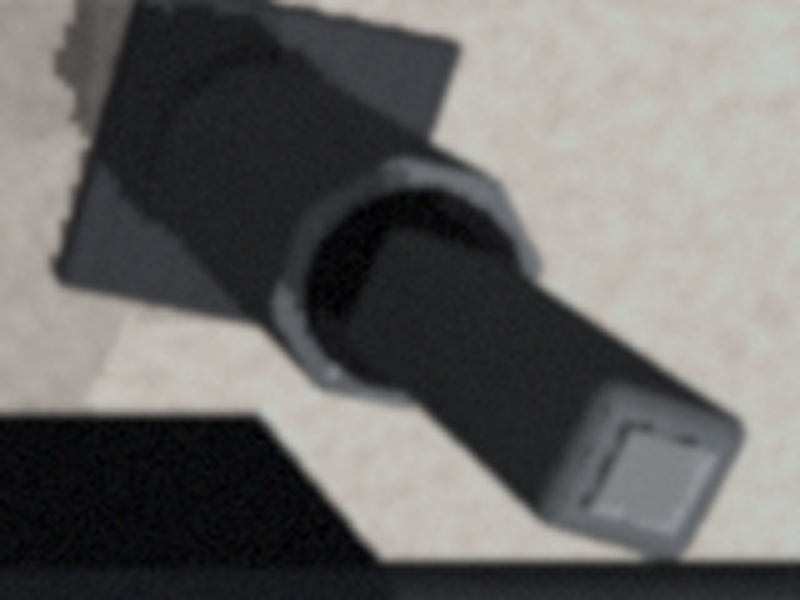

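Run:
```python
from h import *
import pickle
np.set_printoptions(precision=4,suppress=True)
c=pickle.load(open('c4.pkl','rb'))
P=[ray('wrist',(x+.5)/5-.5+390,(y+.5)/5-.5+200,0.157,c) for x,y in [(600,385),(745,425),(680,558),(545,515)]]
for i in range(4):
    d=P[(i+1)%4]-P[i]; print(P[i],np.linalg.norm(d)*1000,np.degrees(np.arctan2(d[1],d[0])))
print(np.mean(P,0))
```

```text
[ 0.6099 -0.2693  0.157 ] 20.152478947865546 -15.906908202818489
[ 0.6293 -0.2748  0.157 ] 19.580395938379265 -105.56786997968393
[ 0.6241 -0.2937  0.157 ] 19.569391593110257 161.4879650301391
[ 0.6055 -0.2874  0.157 ] 18.704408895254456 76.29662925619999
[ 0.6172 -0.2813  0.157 ]
```

```bash
python3 -m creep '[[0,0,-0.15,0,0,0.01,87],[0,0.1,-0.3,0,0,0.02,87],[0,0.2,-0.45,0,0,0.03,87],[0.1,0.3,-0.6,0,0,0.04,87],[0.2,0.4,-0.75,0,0,0.05,87],[0.3,0.5,-0.8,0,0,0.06,87],[0.4,0.6,-0.8,0,0,0.07,87],[0.5,0.7,-0.8,0,0,0.08,87],[0.58,0.85,-0.8,0,0,0.09,87],[0.58,1.0,-0.8,0,0,0.1,87]]'
python3 calc.py 0.6165 -0.282 0.23 72
```

```text
t: 40.65
tcp_pos: [0.5732, -0.2801, 0.2258]
ee_rot: [-2.54, -1.847, -0.0]
ft_force: [0.6, -0.2, 0.2]
grip_width: 0.084
t 40.65 tcp [ 0.5732 -0.2801  0.2258] head 72.0 tilt 0.07 q7 -0.05 w 84.0 F [ 0.6 -0.2  0.2]
shift [ 0.115  0.418 -0.042] turn [-0.0003 -0.0003  0.0002]
```

```bash
python3 -m creep '[[0.04,0.1,0,0,0,0,87],[0.08,0.2,0,0,0,0,87],[0.115,0.3,0,0,0,0,87],[0.115,0.38,0,0,0,0,87],[0.115,0.415,0,0,0,0,87],[0.115,0.415,0.05,0,0,0,87],[0.115,0.415,0.1,0,0,0,87],[0.115,0.415,0.2,0,0,0,87],[0.115,0.415,0.3,0,0,0,87],[0.115,0.415,0.4,0,0,0,87]]'
python3 calc.py 0.6165 -0.282 0.107 72
python3 - <<'E'
from h import *
shot('side','side5.png'); shot('top','top5.png')
im=cv2.imread('pics/side5.png'); cv2.imwrite('pics/cs5.png',cv2.resize(im[100:240,310:470],None,fx=5,fy=5,interpolation=cv2.INTER_CUBIC)[:600])
E
```

```text
t: 41.48
tcp_pos: [0.6148, -0.2846, 0.1847]
ee_rot: [-2.542, -1.845, 0.001]
ft_force: [0.2, 0.1, -0.1]
grip_width: 0.0873
t 41.48 tcp [ 0.6148 -0.2846  0.1847] head 72.0 tilt 0.06 q7 -0.1 w 87.3 F [ 0.2  0.1 -0.1]
shift [0.03  0.009 0.777] turn [-0.0003  0.0001 -0.0002]
```

View pics/cs5.png

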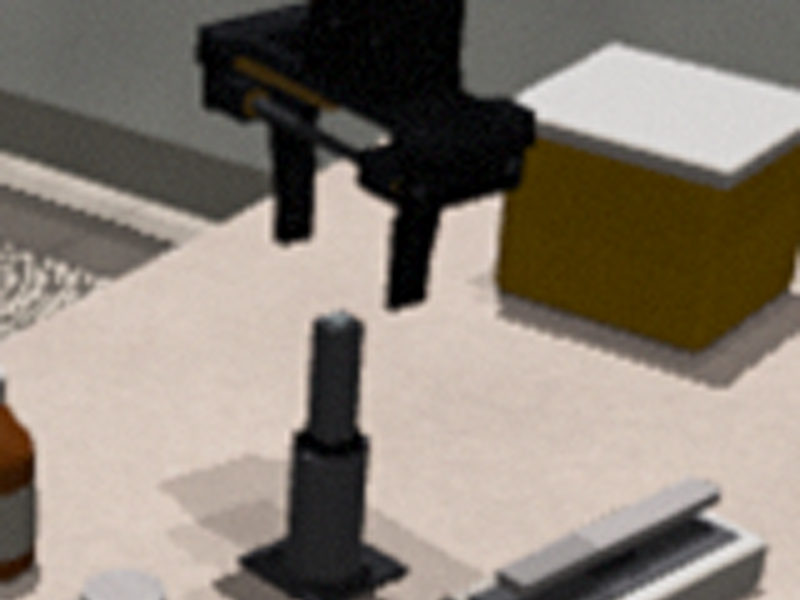

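The side view shows the fingers straddling the handle, centred over it. I'm descending.

```bash
python3 -m creep '[[0.02,0,0.1,0,0,0,87],[0.025,0.005,0.2,0,0,0,87],[0.025,0.005,0.3,0,0,0,87],[0.025,0.005,0.4,0,0,0,87],[0.025,0.005,0.5,0,0,0,87],[0.025,0.005,0.6,0,0,0,87],[0.025,0.005,0.68,0,0,0,87],[0.025,0.005,0.74,0,0,0,87],[0.025,0.005,0.77,0,0,0,87],[0.025,0.005,0.77,0,0,0,87]]'
python3 -m creep '[[0,0,0,0,0,0,50],[0,0,0,0,0,0,40],[0,0,0,0,0,0,30],[0,0,0,0,0,0,26],[0,0,0,0,0,0,22],[0,0,0,0,0,0,18],[0,0,0,0,0,0,12],[0,0,0,0,0,0,12],[0,0,0,0,0,0,12],[0,0,0,0,0,0,12]]' 30
python3 calc.py 0.6165 -0.282 0.2 72
```

```text
t: 42.42
tcp_pos: [0.6164, -0.2821, 0.1082]
ee_rot: [-2.541, -1.846, 0.001]
ft_force: [0.3, -0.3, 0.4]
grip_width: 0.0868
t: 43.25
tcp_pos: [0.6168, -0.2822, 0.109]
ee_rot: [2.542, 1.846, -0.0]
ft_force: [-0.2, 0.1, 0.2]
grip_width: 0.0281
t 43.25 tcp [ 0.6168 -0.2822  0.109 ] head 72.0 tilt 0.0 q7 -0.13 w 28.1 F [-0.2  0.1  0.2]
shift [ 0.001 -0.004 -0.91 ] turn [ 0.      0.     -0.0001]
```

```bash
python3 -m creep '[[0,0,0,0,0,0,12],[0,0,0,0,0,0,12],[0,0,0,0,0,0,12],[0,0,0,0,0,0,12],[0,0,0,0,0,0,12],[0,0,0,0,0,0,12],[0,0,0,0,0,0,12],[0,0,0,0,0,0,12],[0,0,0,0,0,0,12],[0,0,0,0,0,0,12]]' 30
python3 - <<'E'
from h import *
shot('side','side6.png')
im=cv2.imread('pics/side6.png'); cv2.imwrite('pics/cs6.png',cv2.resize(im[100:240,310:470],None,fx=5,fy=5,interpolation=cv2.INTER_CUBIC)[:600])
E
```

```text
t: 44.08
tcp_pos: [0.6168, -0.2822, 0.109]
ee_rot: [2.542, 1.846, -0.0]
ft_force: [0.7, 0.5, 0.2]
grip_width: 0.0217
```

View pics/cs6.png

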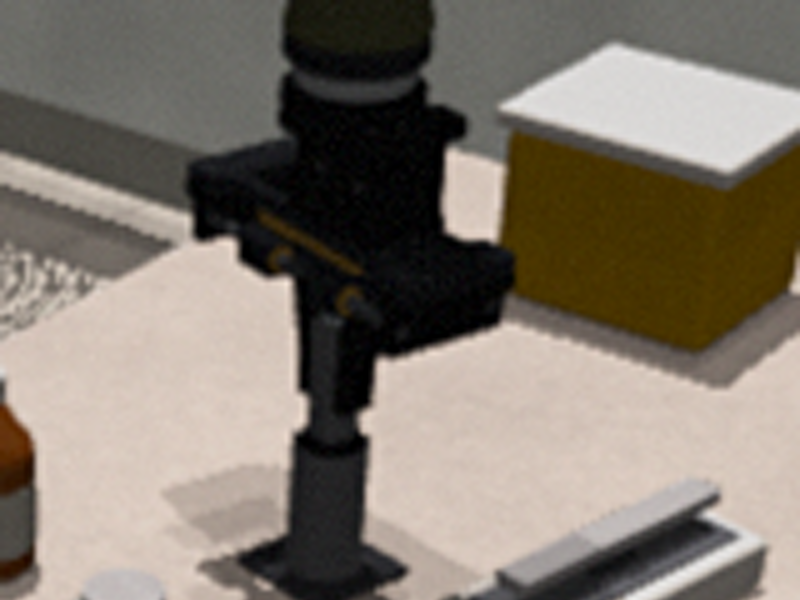

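The handle is gripped flat at 21.7 mm, and the probe stands square in the stand. I'm lifting straight up.

```bash
python3 -m creep '[[0,0,-0.05,0,0,0,12],[0,0,-0.15,0,0,0,12],[0,0,-0.26,0,0,0,12],[0,0,-0.38,0,0,0,12],[0,0,-0.5,0,0,0,12],[0,0,-0.62,0,0,0,12],[0,0,-0.74,0,0,0,12],[0,0,-0.86,0,0,0,12],[0,0,-0.95,0,0,0,12],[0,0,-1,0,0,0,12]]'
python3 - <<'E'
from h import *
shot('side','side7.png')
im=cv2.imread('pics/side7.png'); cv2.imwrite('pics/cs7.png',cv2.resize(im[80:240,310:470],None,fx=3.7,fy=3.7,interpolation=cv2.INTER_CUBIC))
E
python3 calc.py 0.47 -0.2 0.222 90
```

```text
t: 44.97
tcp_pos: [0.6175, -0.2823, 0.2111]
ee_rot: [2.54, 1.845, 0.002]
ft_force: [-0.8, -0.4, -0.4]
grip_width: 0.0216
t 45.02 tcp [ 0.6177 -0.2824  0.2115] head 72.0 tilt 0.17 q7 -0.1 w 21.7 F [-0.5 -0.6  0.7]
shift [ 0.327 -1.659 -0.11 ] turn [ 0.0009  0.0003 -0.1001]
```

View pics/cs7.png

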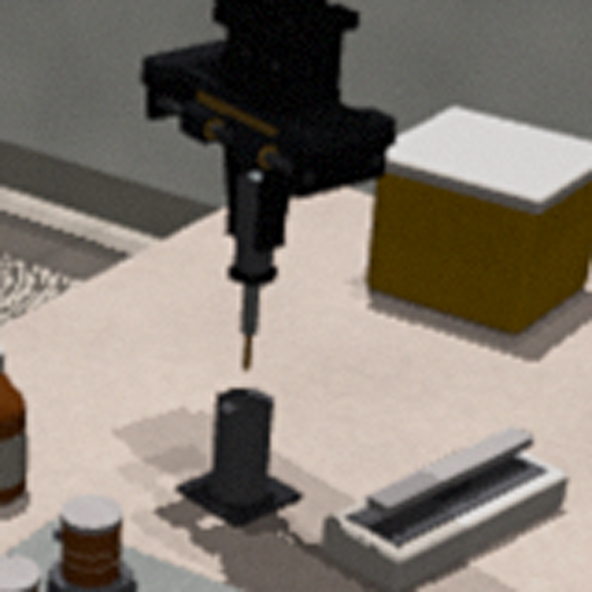

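The probe hangs upright, clear of the stand with the tip about 27 mm above the mouth. I'm moving towards the seam's left end, well on the robot's side of the cups.

```bash
python3 -m creep '[[0,-0.05,-0.02,0,0,0,12],[0.02,-0.15,-0.04,0,0,-0.01,12],[0.04,-0.25,-0.06,0,0,-0.02,12],[0.06,-0.35,-0.08,0,0,-0.035,12],[0.08,-0.45,-0.1,0,0,-0.05,12],[0.1,-0.55,-0.11,0,0,-0.065,12],[0.12,-0.66,-0.11,0,0,-0.08,12],[0.14,-0.77,-0.11,0,0,-0.09,12],[0.17,-0.88,-0.11,0,0,-0.1,12],[0.2,-1,-0.11,0,0,-0.1,12]]'
python3 calc.py 0.46 -0.1 0.222 90
```

```text
t: 45.85
tcp_pos: [0.5265, -0.2318, 0.219]
ee_rot: [-2.219, -2.221, 0.001]
ft_force: [1.0, -0.9, -0.5]
grip_width: 0.0215
t 45.85 tcp [ 0.5265 -0.2318  0.219 ] head 90.0 tilt 0.11 q7 0.25 w 21.5 F [ 1.  -0.9 -0.5]
shift [ 1.319 -0.664 -0.028] turn [-0.0006 -0.0002  0.0003]
```

```bash
python3 -m creep '[[0.1,-0.1,0,0,0,0,12],[0.2,-0.2,0,0,0,0,12],[0.3,-0.3,0,0,0,0,12],[0.4,-0.4,0,0,0,0,12],[0.5,-0.5,0,0,0,0,12],[0.6,-0.57,0,0,0,0,12],[0.7,-0.62,0,0,0,0,12],[0.8,-0.65,0,0,0,0,12],[0.9,-0.65,0,0,0,0,12],[1,-0.65,0,0,0,0,12]]'
python3 -m creep '[[0.1,0,0,0,0,0,12],[0.2,0,0,0,0,0,12],[0.3,0,0,0,0,0,12],[0.4,0,0,0,0,0,12],[0.5,0,0,0,0,0,12],[0.6,0,0,0,0,0,12],[0.7,0,0,0,0,0,12],[0.8,0,0,0,0,0,12],[0.9,0,0,0,0,0,12],[1,0,0,0,0,0,12]]'
python3 -m creep '[[0.1,0,0,0,0,0,12],[0.2,0,0,0,0,0,12],[0.3,0,0,0,0,0,12],[0.4,0,0,0,0,0,12],[0.5,0,0,0,0,0,12],[0.6,0,0,0,0,0,12],[0.7,0,0,0,0,0,12],[0.8,0,0,0,0,0,12],[0.9,0,0,0,0,0,12],[1,0,0,0,0,0,12]]'
python3 calc.py 0.4605 0.131 0.17 90
```

```text
t: 46.68
tcp_pos: [0.4629, -0.1313, 0.22]
ee_rot: [2.222, 2.221, -0.0]
ft_force: [-0.4, 0.4, -0.8]
grip_width: 0.0219
t: 47.52
tcp_pos: [0.463, -0.0312, 0.2201]
ee_rot: [2.222, 2.221, -0.0]
ft_force: [-0.8, -0.0, -0.7]
grip_width: 0.0219
t: 48.35
tcp_pos: [0.463, 0.0688, 0.22]
ee_rot: [2.222, 2.221, -0.0]
ft_force: [0.5, -0.3, 0.1]
grip_width: 0.0217
t 48.35 tcp [0.463  0.0688 0.22  ] head 90.0 tilt 0.0 q7 -0.14 w 21.7 F [ 0.5 -0.3  0.1]
shift [ 0.622 -0.025  0.5  ] turn [ 0.      0.     -0.0001]
```

```bash
python3 -m creep '[[0.1,0,0.05,0,0,0,12],[0.2,0,0.1,0,0,0,12],[0.3,0,0.15,0,0,0,12],[0.4,-0.01,0.2,0,0,0,12],[0.5,-0.02,0.25,0,0,0,12],[0.56,-0.025,0.3,0,0,0,12],[0.6,-0.025,0.36,0,0,0,12],[0.62,-0.025,0.42,0,0,0,12],[0.62,-0.025,0.46,0,0,0,12],[0.62,-0.025,0.5,0,0,0,12]]'
python3 - <<'E'
from h import *
import pickle
p,d,c=shot('wrist','w8.png'); pickle.dump(c,open('c8.pkl','wb')); shot('side','side8.png'); shot('top','top8.png')
im=cv2.imread('pics/side8.png'); cv2.imwrite('pics/cs8.png',cv2.resize(im[140:330,230:420],None,fx=3.1,fy=3.1,interpolation=cv2.INTER_CUBIC))
E
python3 calc.py 0.4605 0.131 0.148 90
```

```text
t: 49.18
tcp_pos: [0.4605, 0.1294, 0.1694]
ee_rot: [-2.222, -2.22, 0.001]
ft_force: [-0.3, 0.6, -1.0]
grip_width: 0.0217
t 49.33 tcp [0.4604 0.1292 0.1697] head 89.9 tilt 0.04 q7 -0.35 w 21.6 F [ 0.2 -0.1 -1.2]
shift [0.018 0.001 0.217] turn [-0.0002  0.     -0.0004]
```

View pics/w8.png

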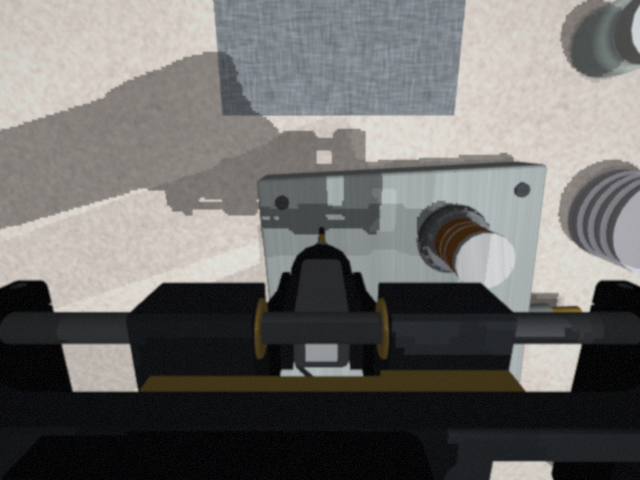

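View pics/cs8.png

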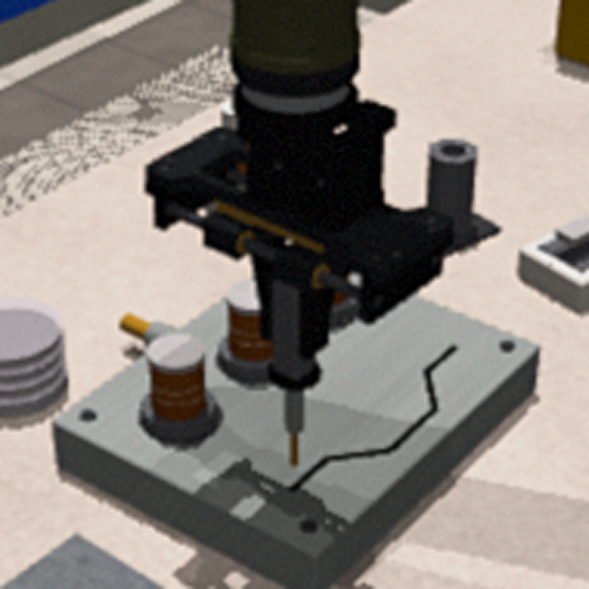

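The probe is upright just above the seam's left end. In the side crop the tip is at (294,465) and the seam end at (291,489). I'll cross-check the tip and the seam with the side camera.

Run:
```python
from h import *
import pickle
np.set_printoptions(precision=4,suppress=True)
cr=lambda x,y:((x+.5)/3.1-.5+230,(y+.5)/3.1-.5+140)
print('tip seen',cr(294,465),'pred',proj('side',(.4604,.1292,.0677)))
for p in [(291,489),(329,458),(390,449),(435,408),(427,374),(455,347)]: print(ray('side',*cr(*p),0.045))
c=pickle.load(open('c8.pkl','rb')); print('wrist tip pred',proj('wrist',(.4604,.1292,.0677),c))
print('lid0', ray('wrist',484,259,0.107,c))
```

```text
tip seen (324.5, 289.6612903225806) pred [324.1609 288.2337]
[0.4594 0.1324 0.045 ]
[0.4602 0.0894 0.045 ]
[0.4333 0.0537 0.045 ]
[ 0.4365 -0.0056  0.045 ]
[ 0.4655 -0.0359  0.045 ]
[ 0.4695 -0.0783  0.045 ]
wrist tip pred [320.3226 237.3397]
lid0 [0.5737 0.1248 0.107 ]
```

Run:
```python
from h import *
im=cv2.imread('pics/w8.png'); cv2.imwrite('pics/cw8.png',cv2.resize(im[205:285,280:360],None,fx=7,fy=7,interpolation=cv2.INTER_CUBIC))
im=cv2.imread('pics/side8.png'); cv2.imwrite('pics/cs8b.png',cv2.resize(im[255:305,295:355],None,fx=10,fy=10,interpolation=cv2.INTER_CUBIC))
```

```text
(no output)
```

View pics/cw8.png

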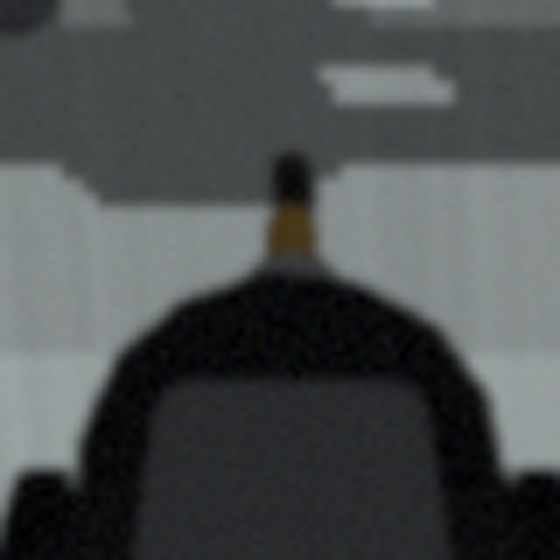

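View pics/cs8b.png

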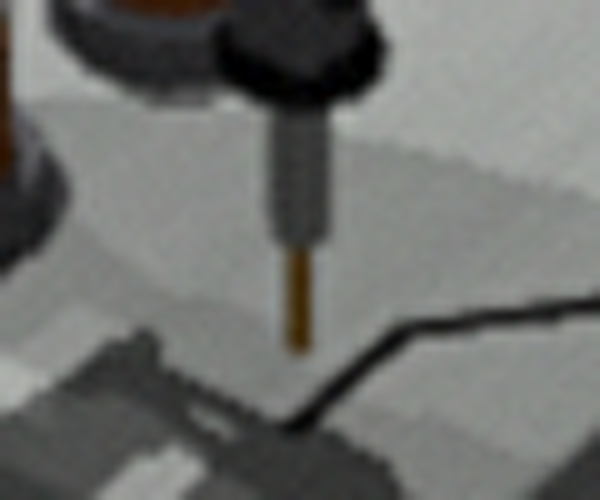

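The tip sits where predicted in both views, and the three cameras give the seam points within about 3 mm of each other. I'm lowering onto the left end.

```bash
python3 -m creep '[[0.005,0,0.03,0,0,0,12],[0.01,0,0.06,0,0,0,12],[0.015,0,0.09,0,0,0,12],[0.015,0,0.12,0,0,0,12],[0.015,0,0.15,0,0,0,12],[0.015,0,0.17,0,0,0,12],[0.015,0,0.19,0,0,0,12],[0.015,0,0.2,0,0,0,12],[0.015,0,0.21,0,0,0,12],[0.015,0,0.215,0,0,0,12]]'
python3 calc.py 0.462 0.0897 0.1475 90
python3 - <<'E'
from h import *
shot('side','side9.png')
im=cv2.imread('pics/side9.png'); cv2.imwrite('pics/cs9.png',cv2.resize(im[255:315,295:355],None,fx=9,fy=9,interpolation=cv2.INTER_CUBIC))
E
```

```text
t: 50.17
tcp_pos: [0.4605, 0.1313, 0.1484]
ee_rot: [2.222, 2.221, -0.0]
ft_force: [0.6, 0.9, -0.7]
grip_width: 0.0218
t 50.17 tcp [0.4605 0.1313 0.1484] head 90.0 tilt 0.01 q7 -0.39 w 21.8 F [ 0.6  0.9 -0.7]
shift [-0.416  0.015  0.009] turn [-0.      0.     -0.0001]
```

View pics/cs9.png

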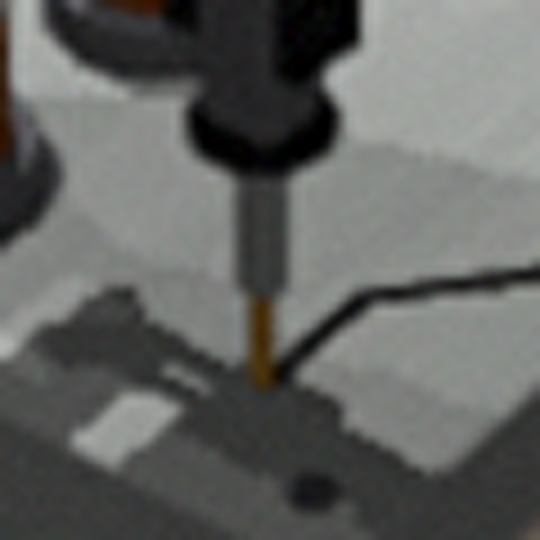

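The tip is on the seam's left end and hovering about 1 mm above it. Now tracing the first piece.

```bash
python3 -m creep '[[-0.014,0.001,0,0,0,0,12],[-0.028,0.001,0,0,0,0,12],[-0.042,0.002,0,0,0,0,12],[-0.056,0.002,0,0,0,0,12],[-0.07,0.003,0,0,0,0,12],[-0.083,0.004,0,0,0,0,12],[-0.097,0.004,0,0,0,0,12],[-0.111,0.005,0,0,0,0,12],[-0.125,0.005,0,0,0,0,12],[-0.139,0.006,0,0,0,0,12]]'
python3 -m creep '[[-0.014,0.001,0,0,0,0,12],[-0.028,0.001,0,0,0,0,12],[-0.042,0.002,0,0,0,0,12],[-0.056,0.002,0,0,0,0,12],[-0.07,0.003,0,0,0,0,12],[-0.083,0.004,0,0,0,0,12],[-0.097,0.004,0,0,0,0,12],[-0.111,0.005,0,0,0,0,12],[-0.125,0.005,0,0,0,0,12],[-0.139,0.006,0,0,0,0,12]]'
python3 -m creep '[[-0.014,0.001,0,0,0,0,12],[-0.028,0.001,0,0,0,0,12],[-0.042,0.002,0,0,0,0,12],[-0.056,0.002,0,0,0,0,12],[-0.07,0.003,0,0,0,0,12],[-0.083,0.004,0,0,0,0,12],[-0.097,0.004,0,0,0,0,12],[-0.111,0.005,0,0,0,0,12],[-0.125,0.005,0,0,0,0,12],[-0.139,0.006,0,0,0,0,12]]'
python3 calc.py 0.4343 0.0526 0.1482 90
```

```text
t: 51.05
tcp_pos: [0.4611, 0.1172, 0.1485]
ee_rot: [2.222, 2.221, -0.0]
ft_force: [0.4, 0.2, -1.4]
grip_width: 0.0217
t: 51.88
tcp_pos: [0.4617, 0.1033, 0.1485]
ee_rot: [2.222, 2.221, -0.0]
ft_force: [0.3, 0.5, -1.5]
grip_width: 0.0217
t: 52.72
tcp_pos: [0.4623, 0.0894, 0.1485]
ee_rot: [2.222, 2.221, -0.0]
ft_force: [0.5, -0.3, -0.8]
grip_width: 0.0218
t 52.72 tcp [0.4623 0.0894 0.1485] head 90.0 tilt 0.01 q7 -0.27 w 21.8 F [ 0.5 -0.3 -0.8]
shift [-0.368 -0.28   0.003] turn [-0.      0.     -0.0001]
```

```bash
python3 -m creep '[[-0.012,-0.009,0,0,0,0,12],[-0.025,-0.019,0,0,0,0,12],[-0.037,-0.028,0,0,0,0,12],[-0.049,-0.037,0,0,0,0,12],[-0.061,-0.047,0,0,0,0,12],[-0.074,-0.056,0,0,0,0,12],[-0.086,-0.065,0,0,0,0,12],[-0.098,-0.074,0,0,0,0,12],[-0.11,-0.084,0,0,0,0,12],[-0.123,-0.093,0,0,0,0,12]]'
python3 -m creep '[[-0.012,-0.009,0,0,0,0,12],[-0.025,-0.019,0,0,0,0,12],[-0.037,-0.028,0,0,0,0,12],[-0.049,-0.037,0,0,0,0,12],[-0.061,-0.047,0,0,0,0,12],[-0.074,-0.056,0,0,0,0,12],[-0.086,-0.065,0,0,0,0,12],[-0.098,-0.074,0,0,0,0,12],[-0.11,-0.084,0,0,0,0,12],[-0.123,-0.093,0,0,0,0,12]]'
python3 -m creep '[[-0.012,-0.009,0,0,0,0,12],[-0.025,-0.019,0,0,0,0,12],[-0.037,-0.028,0,0,0,0,12],[-0.049,-0.037,0,0,0,0,12],[-0.061,-0.047,0,0,0,0,12],[-0.074,-0.056,0,0,0,0,12],[-0.086,-0.065,0,0,0,0,12],[-0.098,-0.074,0,0,0,0,12],[-0.11,-0.084,0,0,0,0,12],[-0.123,-0.093,0,0,0,0,12]]'
python3 calc.py 0.4374 -0.0062 0.1482 90
python3 - <<'E'
from h import *
shot('side','side10.png')
im=cv2.imread('pics/side10.png'); cv2.imwrite('pics/cs10.png',cv2.resize(im[235:315,305:385],None,fx=7,fy=7,interpolation=cv2.INTER_CUBIC))
E
```

```text
t: 53.55
tcp_pos: [0.4529, 0.0772, 0.1485]
ee_rot: [2.222, 2.221, -0.0]
ft_force: [-0.3, 0.2, -0.5]
grip_width: 0.0218
t: 54.38
tcp_pos: [0.4436, 0.0649, 0.1485]
ee_rot: [2.222, 2.221, -0.0]
ft_force: [-0.6, -0.0, -0.6]
grip_width: 0.0219
t: 55.22
tcp_pos: [0.4343, 0.0526, 0.1485]
ee_rot: [2.222, 2.221, -0.0]
ft_force: [0.5, -0.5, -0.4]
grip_width: 0.0223
t 55.22 tcp [0.4343 0.0526 0.1485] head 90.0 tilt 0.01 q7 -0.09 w 22.3 F [ 0.5 -0.5 -0.4]
shift [-0.588  0.031  0.003] turn [ 0.      0.     -0.0001]
```

View pics/cs10.png

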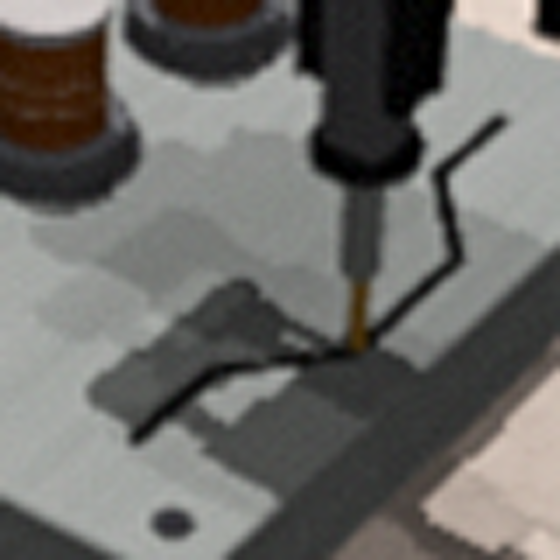

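The tip is on the second corner. Now the third piece.

```bash
python3 -m creep '[[-0.015,0.001,0,0,0,0,12],[-0.029,0.002,0,0,0,0,12],[-0.044,0.002,0,0,0,0,12],[-0.059,0.003,0,0,0,0,12],[-0.074,0.004,0,0,0,0,12],[-0.088,0.005,0,0,0,0,12],[-0.103,0.006,0,0,0,0,12],[-0.118,0.006,0,0,0,0,12],[-0.132,0.007,0,0,0,0,12],[-0.147,0.008,0,0,0,0,12]]'
python3 -m creep '[[-0.015,0.001,0,0,0,0,12],[-0.029,0.002,0,0,0,0,12],[-0.044,0.002,0,0,0,0,12],[-0.059,0.003,0,0,0,0,12],[-0.074,0.004,0,0,0,0,12],[-0.088,0.005,0,0,0,0,12],[-0.103,0.006,0,0,0,0,12],[-0.118,0.006,0,0,0,0,12],[-0.132,0.007,0,0,0,0,12],[-0.147,0.008,0,0,0,0,12]]'
python3 -m creep '[[-0.015,0.001,0,0,0,0,12],[-0.029,0.002,0,0,0,0,12],[-0.044,0.002,0,0,0,0,12],[-0.059,0.003,0,0,0,0,12],[-0.074,0.004,0,0,0,0,12],[-0.088,0.005,0,0,0,0,12],[-0.103,0.006,0,0,0,0,12],[-0.118,0.006,0,0,0,0,12],[-0.132,0.007,0,0,0,0,12],[-0.147,0.008,0,0,0,0,12]]'
python3 -m creep '[[-0.015,0.001,0,0,0,0,12],[-0.029,0.002,0,0,0,0,12],[-0.044,0.002,0,0,0,0,12],[-0.059,0.003,0,0,0,0,12],[-0.074,0.004,0,0,0,0,12],[-0.088,0.005,0,0,0,0,12],[-0.103,0.006,0,0,0,0,12],[-0.118,0.006,0,0,0,0,12],[-0.132,0.007,0,0,0,0,12],[-0.147,0.008,0,0,0,0,12]]'
python3 calc.py 0.4679 -0.0385 0.1482 90
```

```text
t: 56.1
tcp_pos: [0.4352, 0.0379, 0.1485]
ee_rot: [2.222, 2.221, -0.0]
ft_force: [0.7, 0.5, -0.9]
grip_width: 0.022
t: 56.93
tcp_pos: [0.436, 0.0232, 0.1485]
ee_rot: [2.222, 2.221, -0.0]
ft_force: [-0.1, -0.2, -0.7]
grip_width: 0.0219
t: 57.77
tcp_pos: [0.4368, 0.0085, 0.1485]
ee_rot: [2.222, 2.221, -0.0]
ft_force: [0.1, 0.1, -1.3]
grip_width: 0.0218
t: 58.6
tcp_pos: [0.4376, -0.0063, 0.1485]
ee_rot: [2.222, 2.221, -0.0]
ft_force: [-0.2, 0.6, -1.6]
grip_width: 0.0218
t 58.6 tcp [ 0.4376 -0.0063  0.1485] head 90.0 tilt 0.0 q7 0.03 w 21.8 F [-0.2  0.6 -1.6]
shift [-0.322  0.303  0.003] turn [-0.      0.     -0.0001]
```

```bash
python3 -m creep '[[-0.011,0.01,0,0,0,0,12],[-0.022,0.02,0,0,0,0,12],[-0.032,0.03,0,0,0,0,12],[-0.043,0.04,0,0,0,0,12],[-0.054,0.05,0,0,0,0,12],[-0.065,0.061,0,0,0,0,12],[-0.076,0.071,0,0,0,0,12],[-0.086,0.081,0,0,0,0,12],[-0.097,0.091,0,0,0,0,12],[-0.108,0.101,0,0,0,0,12]]'
python3 -m creep '[[-0.011,0.01,0,0,0,0,12],[-0.022,0.02,0,0,0,0,12],[-0.032,0.03,0,0,0,0,12],[-0.043,0.04,0,0,0,0,12],[-0.054,0.05,0,0,0,0,12],[-0.065,0.061,0,0,0,0,12],[-0.076,0.071,0,0,0,0,12],[-0.086,0.081,0,0,0,0,12],[-0.097,0.091,0,0,0,0,12],[-0.108,0.101,0,0,0,0,12]]'
python3 -m creep '[[-0.011,0.01,0,0,0,0,12],[-0.022,0.02,0,0,0,0,12],[-0.032,0.03,0,0,0,0,12],[-0.043,0.04,0,0,0,0,12],[-0.054,0.05,0,0,0,0,12],[-0.065,0.061,0,0,0,0,12],[-0.076,0.071,0,0,0,0,12],[-0.086,0.081,0,0,0,0,12],[-0.097,0.091,0,0,0,0,12],[-0.108,0.101,0,0,0,0,12]]'
python3 calc.py 0.4708 -0.0812 0.1482 90
python3 - <<'E'
from h import *
shot('side','side11.png')
im=cv2.imread('pics/side11.png'); cv2.imwrite('pics/cs11.png',cv2.resize(im[215:305,325:415],None,fx=6,fy=6,interpolation=cv2.INTER_CUBIC))
E
```

```text
t: 59.43
tcp_pos: [0.4478, -0.017, 0.1485]
ee_rot: [2.222, 2.221, -0.0]
ft_force: [0.7, 0.7, -0.6]
grip_width: 0.0218
t: 60.27
tcp_pos: [0.4578, -0.0278, 0.1485]
ee_rot: [-2.222, -2.221, 0.0]
ft_force: [-0.0, 0.5, -0.6]
grip_width: 0.0218
t: 61.1
tcp_pos: [0.468, -0.0387, 0.1485]
ee_rot: [2.222, 2.221, -0.0]
ft_force: [0.1, -0.7, -0.5]
grip_width: 0.0222
t 61.1 tcp [ 0.468  -0.0387  0.1485] head 90.0 tilt 0.01 q7 0.02 w 22.2 F [ 0.1 -0.7 -0.5]
shift [-0.425  0.028  0.003] turn [-0.      0.     -0.0001]
```

View pics/cs11.png

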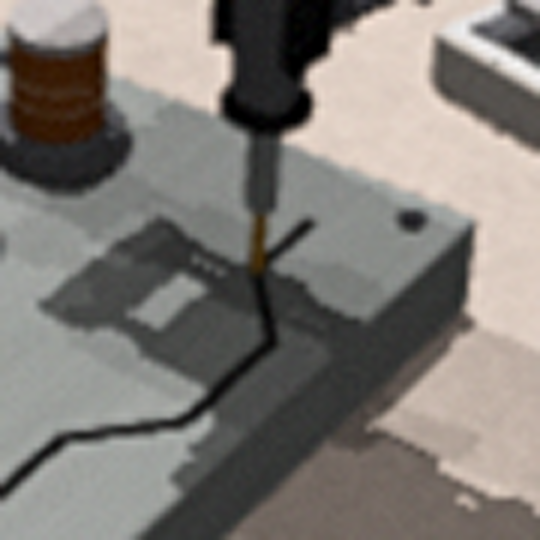

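The tip is on the fourth corner. Now the last piece, with a short dwell at its end.

```bash
python3 -m creep '[[-0.014,0.001,0,0,0,0,12],[-0.028,0.002,0,0,0,0,12],[-0.042,0.003,0,0,0,0,12],[-0.056,0.004,0,0,0,0,12],[-0.07,0.005,0,0,0,0,12],[-0.084,0.006,0,0,0,0,12],[-0.098,0.006,0,0,0,0,12],[-0.112,0.007,0,0,0,0,12],[-0.126,0.008,0,0,0,0,12],[-0.141,0.009,0,0,0,0,12]]'
python3 -m creep '[[-0.014,0.001,0,0,0,0,12],[-0.028,0.002,0,0,0,0,12],[-0.042,0.003,0,0,0,0,12],[-0.056,0.004,0,0,0,0,12],[-0.07,0.005,0,0,0,0,12],[-0.084,0.006,0,0,0,0,12],[-0.098,0.006,0,0,0,0,12],[-0.112,0.007,0,0,0,0,12],[-0.126,0.008,0,0,0,0,12],[-0.141,0.009,0,0,0,0,12]]'
python3 -m creep '[[-0.014,0.001,0,0,0,0,12],[-0.028,0.002,0,0,0,0,12],[-0.042,0.003,0,0,0,0,12],[-0.056,0.004,0,0,0,0,12],[-0.07,0.005,0,0,0,0,12],[-0.084,0.006,0,0,0,0,12],[-0.098,0.006,0,0,0,0,12],[-0.112,0.007,0,0,0,0,12],[-0.126,0.008,0,0,0,0,12],[-0.141,0.009,0,0,0,0,12]]'
python3 - <<'E'
from h import *
shot('side','side12.png')
im=cv2.imread('pics/side12.png'); cv2.imwrite('pics/cs12.png',cv2.resize(im[215:305,325:415],None,fx=6,fy=6,interpolation=cv2.INTER_CUBIC))
E
python3 calc.py 0.6168 -0.2822 0.2222 72
```

```text
t: 61.98
tcp_pos: [0.4688, -0.0528, 0.1485]
ee_rot: [2.222, 2.221, -0.0]
ft_force: [0.7, 1.3, -1.2]
grip_width: 0.0218
t: 62.82
tcp_pos: [0.4697, -0.0669, 0.1486]
ee_rot: [2.222, 2.221, -0.0]
ft_force: [-0.1, -0.1, -0.6]
grip_width: 0.0216
t: 63.65
tcp_pos: [0.4706, -0.0809, 0.1486]
ee_rot: [2.222, 2.221, -0.0]
ft_force: [-0.2, 0.2, -0.8]
grip_width: 0.0221
t 63.7 tcp [ 0.4706 -0.0813  0.1485] head 90.0 tilt 0.01 q7 0.09 w 21.6 F [ 0.1 -0.3 -1.1]
shift [-2.008  1.464 -0.736] turn [0.     0.0001 0.0998]
```

View pics/cs12.png

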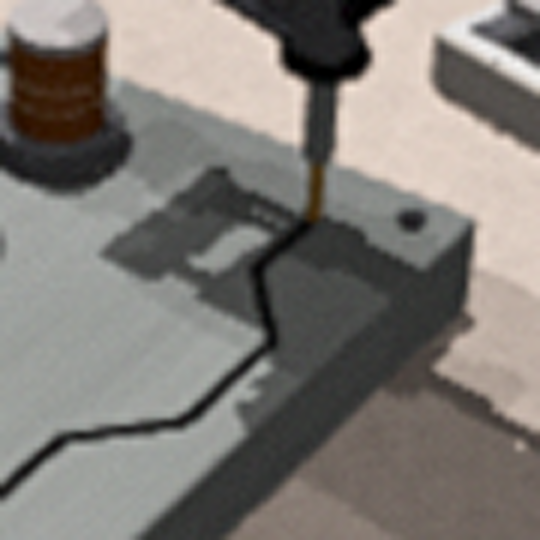

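The tip is at the right end of the seam. I'm lifting and returning to the stand.

```bash
python3 -m creep '[[0,0,-0.06,0,0,0,12],[-0.02,0,-0.15,0,0,0,12],[-0.06,0,-0.25,0,0,0,12],[-0.12,0.04,-0.35,0,0,0,12],[-0.2,0.08,-0.45,0,0,0,12],[-0.3,0.14,-0.55,0,0,0,12],[-0.42,0.22,-0.65,0,0,0,12],[-0.54,0.3,-0.72,0,0,0,12],[-0.67,0.4,-0.74,0,0,0,12],[-0.8,0.5,-0.74,0,0,0,12]]'
python3 -m creep '[[-0.1,0.08,0,0,0,0,12],[-0.2,0.16,0,0,0,0,12],[-0.3,0.24,0,0,0,0.01,12],[-0.4,0.32,0,0,0,0.02,12],[-0.5,0.4,0,0,0,0.035,12],[-0.6,0.48,0,0,0,0.05,12],[-0.7,0.56,0,0,0,0.065,12],[-0.8,0.64,0,0,0,0.08,12],[-0.9,0.7,0,0,0,0.09,12],[-0.98,0.74,0,0,0,0.1,12]]'
python3 calc.py 0.6165 -0.2822 0.2222 72
```

```text
t: 64.53
tcp_pos: [0.5219, -0.1628, 0.2247]
ee_rot: [2.221, 2.217, 0.001]
ft_force: [-0.2, 0.4, -0.5]
grip_width: 0.0218
t: 65.37
tcp_pos: [0.5951, -0.2609, 0.223]
ee_rot: [2.544, 1.842, 0.0]
ft_force: [0.1, 0.5, -1.1]
grip_width: 0.0218
t 65.37 tcp [ 0.5951 -0.2609  0.223 ] head 71.8 tilt 0.05 q7 -0.12 w 21.8 F [ 0.1  0.5 -1.1]
shift [-0.136  0.27   0.008] turn [ 0.0002  0.0001 -0.0011]
```

```bash
python3 -m creep '[[-0.03,0.06,0,0,0,0,12],[-0.06,0.12,0,0,0,0,12],[-0.09,0.18,0,0,0,0,12],[-0.12,0.24,0,0,0,0,12],[-0.136,0.265,0,0,0,0,12],[-0.136,0.265,0,0,0,0,12],[-0.136,0.265,0,0,0,0,12],[-0.136,0.265,0,0,0,0,12],[-0.136,0.265,0,0,0,0,12],[-0.136,0.265,0,0,0,0,12]]'
python3 calc.py 0.6163 -0.2822 0.2222 72
python3 - <<'E'
from h import *
import pickle
p,d,c=shot('wrist','w13.png'); pickle.dump(c,open('c13.pkl','wb')); shot('side','side13.png'); shot('top','top13.png')
im=cv2.imread('pics/side13.png'); cv2.imwrite('pics/cs13.png',cv2.resize(im[80:240,310:470],None,fx=3.7,fy=3.7,interpolation=cv2.INTER_CUBIC))
E
```

```text
t: 66.2
tcp_pos: [0.6154, -0.2797, 0.2227]
ee_rot: [2.541, 1.847, -0.0]
ft_force: [-0.3, -0.3, -0.9]
grip_width: 0.022
t 66.2 tcp [ 0.6154 -0.2797  0.2227] head 72.0 tilt 0.01 q7 -0.11 w 22.0 F [-0.3 -0.3 -0.9]
shift [-0.021  0.017  0.005] turn [0.     0.0001 0.    ]
```

View pics/cs13.png

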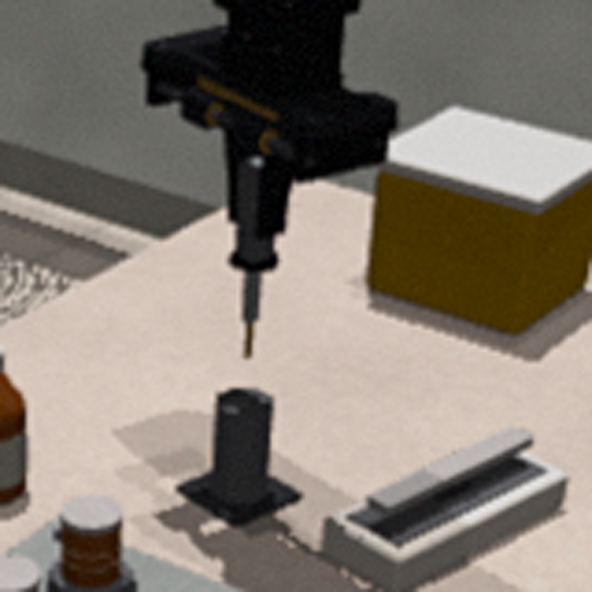

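View pics/top13.png

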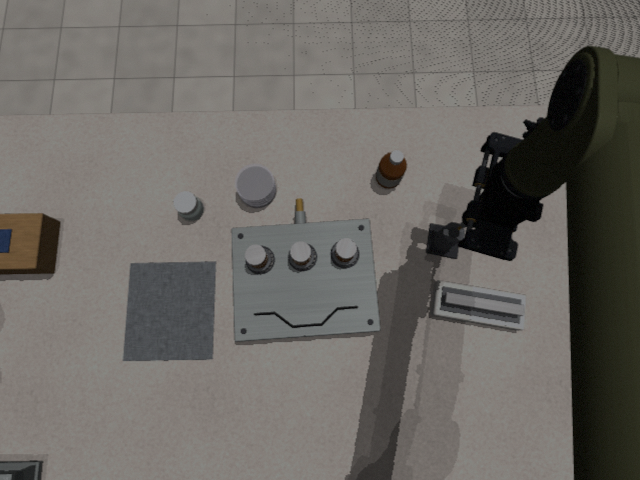

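All three cups are on their discs, with lids at (257,256), (301,253) and (346,250). The probe is above the stand. I'll check the mouth centre with the side camera and then lower.

Run:
```python
from h import *
np.set_printoptions(precision=4,suppress=True)
im=cv2.imread('pics/side13.png'); cv2.imwrite('pics/cs13b.png',cv2.resize(im[165:225,345:405],None,fx=9,fy=9,interpolation=cv2.INTER_CUBIC))
for P in [(.6157,-.2825,.082),(.6154,-.2797,.1207)]: 
    u=proj('side',P); print(u,(u-[345,165]+.5)*9-.5)
```

```text
[376.074  187.6421] [283.6664 207.7789]
[376.3815 175.4637] [286.4338  98.1731]
```

View pics/cs13b.png

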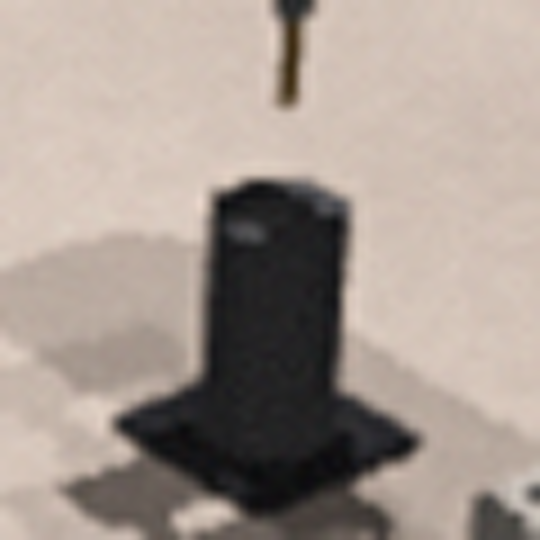

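```bash
python3 -m creep '[[-0.022,0.013,0.03,0,0,0,12],[-0.022,0.013,0.07,0,0,0,12],[-0.022,0.013,0.12,0,0,0,12],[-0.022,0.013,0.18,0,0,0,12],[-0.022,0.013,0.25,0,0,0,12],[-0.022,0.013,0.32,0,0,0,12],[-0.022,0.013,0.39,0,0,0,12],[-0.022,0.013,0.46,0,0,0,12],[-0.022,0.013,0.53,0,0,0,12],[-0.022,0.013,0.6,0,0,0,12]]'
python3 calc.py 0.6163 -0.2822 0.1098 72
```

```text
t: 67.18
tcp_pos: [0.616, -0.2825, 0.1617]
ee_rot: [-2.542, -1.846, 0.0]
ft_force: [0.3, 0.8, -1.0]
grip_width: 0.0217
t 67.18 tcp [ 0.616  -0.2825  0.1617] head 72.0 tilt 0.01 q7 -0.13 w 21.7 F [ 0.3  0.8 -1. ]
shift [0.003 0.002 0.519] turn [-0.0001  0.     -0.0001]
```

```bash
python3 -m creep '[[0,0,0.07,0,0,0,12],[0,0,0.14,0,0,0,12],[0,0,0.21,0,0,0,12],[0,0,0.28,0,0,0,12],[0,0,0.34,0,0,0,12],[0,0,0.4,0,0,0,12],[0,0,0.45,0,0,0,12],[0,0,0.49,0,0,0,12],[0,0,0.51,0,0,0,12],[0,0,0.52,0,0,0,12]]'
python3 -m creep '[[0,0,0,0,0,0,12],[0,0,0,0,0,0,24],[0,0,0,0,0,0,26],[0,0,0,0,0,0,30],[0,0,0,0,0,0,40],[0,0,0,0,0,0,60],[0,0,0,0,0,0,87],[0,0,0,0,0,0,87],[0,0,0,0,0,0,87],[0,0,0,0,0,0,87]]'
python3 calc.py 0.6163 -0.2822 0.23 72
```

```text
t: 68.02
tcp_pos: [0.6159, -0.2825, 0.1102]
ee_rot: [-2.542, -1.846, 0.0]
ft_force: [-0.4, 0.2, -1.3]
grip_width: 0.022
t: 68.85
tcp_pos: [0.616, -0.2825, 0.1105]
ee_rot: [2.542, 1.846, -0.0]
ft_force: [-0.0, -0.1, 0.7]
grip_width: 0.062
t 68.85 tcp [ 0.616  -0.2825  0.1105] head 72.0 tilt 0.01 q7 -0.15 w 62.0 F [-0.  -0.1  0.7]
shift [ 0.003  0.002 -1.195] turn [-0.      0.     -0.0001]
```

Released. I'm raising straight up, then moving to the bar.

```bash
python3 -m creep '[[0,0,0,0,0,0,87],[0,0,0,0,0,0,87],[0,0,-0.08,0,0,0,87],[0,0,-0.2,0,0,0,87],[0,0,-0.32,0,0,0,87],[0,0,-0.45,0,0,0,87],[0,0,-0.6,0,0,0,87],[0,0,-0.75,0,0,0,87],[0,0,-0.88,0,0,0,87],[0,0,-1,0,0,0,87]]'
python3 calc.py 0.472 -0.341 0.15 90
python3 - <<'E'
from h import *
shot('side','side14.png')
im=cv2.imread('pics/side14.png'); cv2.imwrite('pics/cs14.png',cv2.resize(im[80:240,310:470],None,fx=3.7,fy=3.7,interpolation=cv2.INTER_CUBIC))
E
```

```text
t: 69.68
tcp_pos: [0.6166, -0.2825, 0.2131]
ee_rot: [2.54, 1.845, 0.001]
ft_force: [0.2, -0.7, 0.3]
grip_width: 0.0869
t 69.68 tcp [ 0.6166 -0.2825  0.2131] head 72.0 tilt 0.12 q7 -0.11 w 86.9 F [ 0.2 -0.7  0.3]
shift [-1.003 -1.195  0.629] turn [ 0.0006  0.0002 -0.1001]
```

View pics/cs14.png

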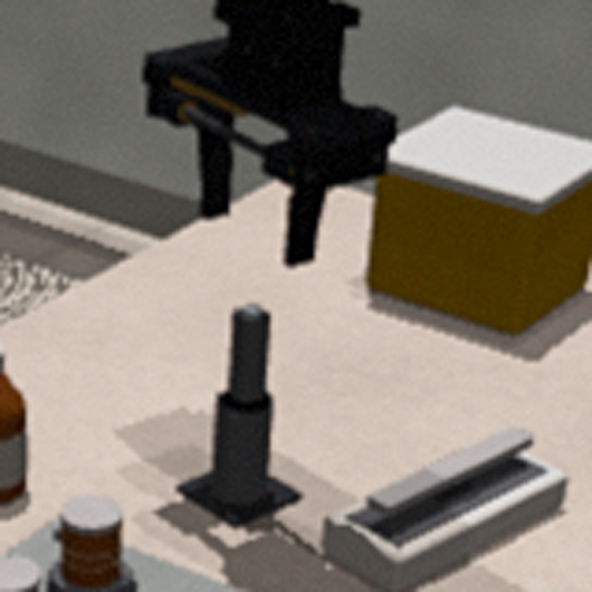

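The probe is back in its stand, upright with the flange seated and the gripper free. On to the second press.

```bash
python3 -m creep '[[0,-0.1,0,0,0,0,87],[-0.05,-0.2,0,0,0,-0.01,87],[-0.1,-0.3,0,0,0,-0.02,87],[-0.15,-0.4,0,0,0,-0.03,87],[-0.2,-0.5,0,0,0,-0.04,60],[-0.25,-0.6,0,0,0,-0.05,30],[-0.3,-0.7,0,0,0,-0.06,0],[-0.35,-0.8,0,0,0,-0.08,0],[-0.4,-0.9,0,0,0,-0.09,0],[-0.45,-1,0,0,0,-0.1,0]]'
python3 calc.py 0.472 -0.341 0.12 90
```

```text
t: 70.57
tcp_pos: [0.5064, -0.2944, 0.2106]
ee_rot: [-2.22, -2.223, 0.0]
ft_force: [0.2, -0.7, -0.6]
grip_width: 0.0548
t 70.57 tcp [ 0.5064 -0.2944  0.2106] head 90.1 tilt 0.01 q7 0.34 w 54.8 F [ 0.2 -0.7 -0.6]
shift [-0.466 -0.345  0.907] turn [-0.0001  0.      0.0005]
```

```bash
python3 -m creep '[[-0.08,-0.06,0.05,0,0,0,0],[-0.16,-0.12,0.15,0,0,0,0],[-0.24,-0.18,0.25,0,0,0,0],[-0.32,-0.24,0.36,0,0,0,0],[-0.4,-0.3,0.48,0,0,0,0],[-0.45,-0.335,0.6,0,0,0,0],[-0.465,-0.345,0.7,0,0,0,0],[-0.465,-0.345,0.8,0,0,0,0],[-0.465,-0.345,0.88,0,0,0,0],[-0.465,-0.345,0.92,0,0,0,0]]'
python3 -m creep '[[0,0,0.05,0,0,0,0],[0,0,0.11,0,0,0,0],[0,0,0.18,0,0,0,0],[0,0,0.26,0,0,0,0],[0,0,0.34,0,0,0,0],[0,0,0.42,0,0,0,0],[0,0,0.49,0,0,0,0],[0,0,0.54,0,0,0,0],[0,0,0.58,0,0,0,0],[0,0,0.58,0,0,0,0]]'
python3 calc.py 0.472 -0.341 0.048 90
```

```text
t: 71.4
tcp_pos: [0.4725, -0.3397, 0.117]
ee_rot: [-2.219, -2.221, -0.001]
ft_force: [0.0, 1.2, 0.6]
grip_width: 0.0009
t: 72.23
tcp_pos: [0.472, -0.3405, 0.0595]
ee_rot: [-2.221, -2.22, 0.0]
ft_force: [0.1, -0.7, -0.6]
grip_width: 0.0004
t 72.23 tcp [ 0.472  -0.3405  0.0595] head 90.0 tilt 0.08 q7 0.37 w 0.4 F [ 0.1 -0.7 -0.6]
shift [-0.005 -0.     0.115] turn [-0.0003 -0.0003 -0.0001]
```

```bash
python3 -m creep '[[-0.005,0,0.02,0,0,0,0],[-0.005,0,0.04,0,0,0,0],[-0.005,0,0.06,0,0,0,0],[-0.005,0,0.08,0,0,0,0],[-0.005,0,0.1,0,0,0,0],[-0.005,0,0.12,0,0,0,0],[-0.005,0,0.13,0,0,0,0],[-0.005,0,0.135,0,0,0,0],[-0.005,0,0.135,0,0,0,0],[-0.005,0,0.135,0,0,0,0]]'
python3 -m creep '[[0,0,0.003,0,0,0,0],[0,0,0.003,0,0,0,0],[0,0,0.003,0,0,0,0],[0,0,0.003,0,0,0,0],[0,0,0.003,0,0,0,0],[0,0,0.003,0,0,0,0],[0,0,0.003,0,0,0,0],[0,0,0.003,0,0,0,0],[0,0,0.003,0,0,0,0],[0,0,0.003,0,0,0,0]]'
python3 - <<'E'
from h import *
shot('side','side15.png')
im=cv2.imread('pics/side15.png'); cv2.imwrite('pics/cs15.png',cv2.resize(im[140:260,340:500],None,fx=5,fy=5,interpolation=cv2.INTER_CUBIC))
E
```

```text
t: 73.07
tcp_pos: [0.4729, -0.3417, 0.0484]
ee_rot: [2.221, 2.22, -0.001]
ft_force: [-2.6, 1.5, 10.4]
grip_width: 0.0005
t: 73.9
tcp_pos: [0.473, -0.3417, 0.0483]
ee_rot: [2.221, 2.22, -0.001]
ft_force: [-2.0, 1.8, 11.3]
grip_width: 0.0002
```

View pics/cs15.png

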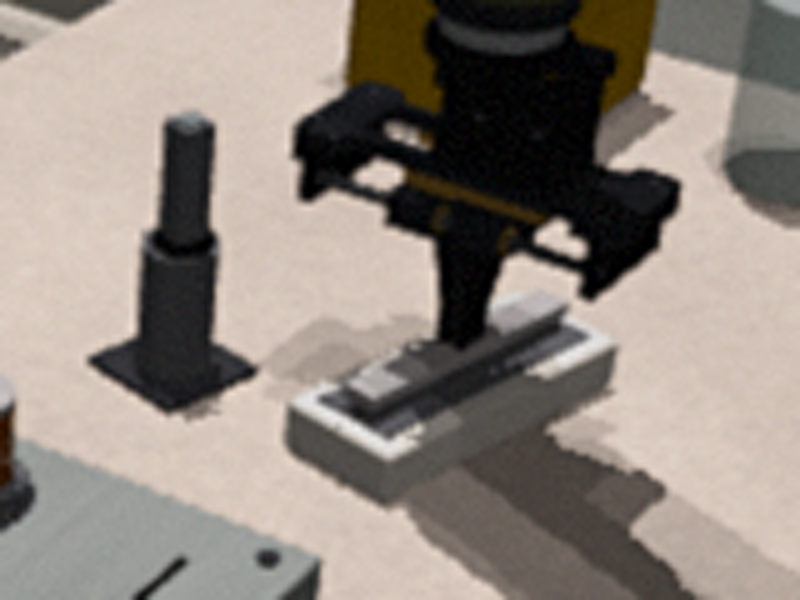

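The bar is fully down and level: 11 N on the stop, with the same view as the first press. I'm lifting off clear and then doing the final checks.

```bash
python3 -m creep '[[0,0,-0.05,0,0,0,0],[0,0,-0.15,0,0,0,0],[0,0,-0.3,0,0,0,0],[0,0,-0.45,0,0,0,0],[0,0,-0.6,0,0,0,0],[0,0,-0.7,0,0,0,0],[0,0,-0.8,0,0,0,0],[0,0,-0.9,0,0,0,0],[0,0,-1,0,0,0,0],[0,0,-1,0,0,0,0]]'
python3 -m creep '[[-0.1,-0.02,-0.1,0,0,0,0],[-0.2,-0.04,-0.2,0,0,0,0],[-0.3,-0.06,-0.3,0,0,0,0],[-0.4,-0.08,-0.4,0,0,0,0],[-0.5,-0.1,-0.5,0,0,0,0],[-0.6,-0.1,-0.6,0,0,0,0],[-0.7,-0.1,-0.7,0,0,0,0],[-0.8,-0.1,-0.8,0,0,0,0],[-0.8,-0.1,-0.8,0,0,0,0],[-0.8,-0.1,-0.8,0,0,0,0]]'
python3 - <<'E'
from h import *
shot('side','side16.png'); shot('top','top16.png')
im=cv2.imread('pics/top16.png'); cv2.imwrite('pics/ct16.png',cv2.resize(im[200:350,220:400],None,fx=4,fy=4,interpolation=cv2.INTER_CUBIC))
E
python3 calc.py 0.472 -0.341 0.12 90
```

```text
t: 74.78
tcp_pos: [0.4735, -0.3419, 0.1489]
ee_rot: [2.22, 2.219, 0.0]
ft_force: [1.4, 0.4, -0.3]
grip_width: 0.0003
t: 75.62
tcp_pos: [0.4622, -0.4226, 0.2272]
ee_rot: [2.224, 2.218, 0.001]
ft_force: [-0.4, -0.1, -0.7]
grip_width: 0.0004
t 75.72 tcp [ 0.4623 -0.4208  0.2262] head 90.0 tilt 0.07 q7 0.54 w 0.5 F [ 0.5  0.6 -0.8]
shift [0.796 0.098 1.063] turn [-0.0002 -0.0004 -0.    ]
```

View pics/top16.png

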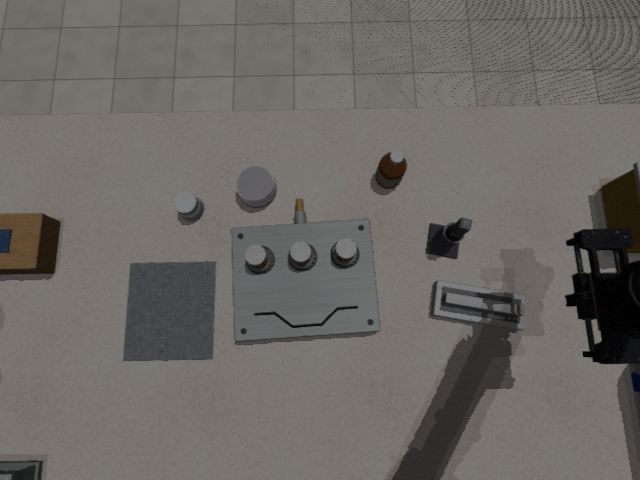

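View pics/side16.png

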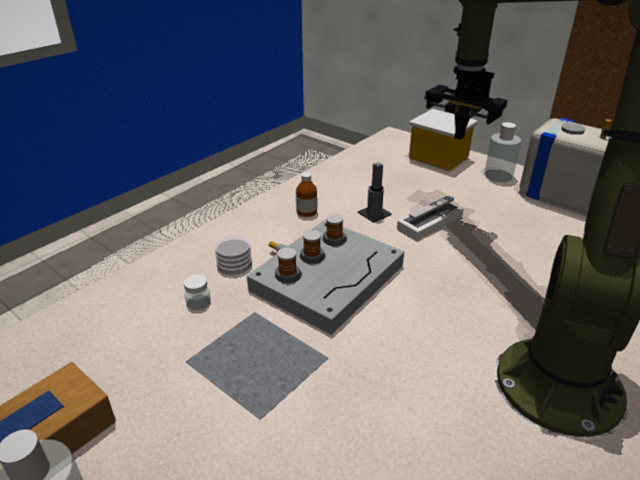

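View pics/ct16.png

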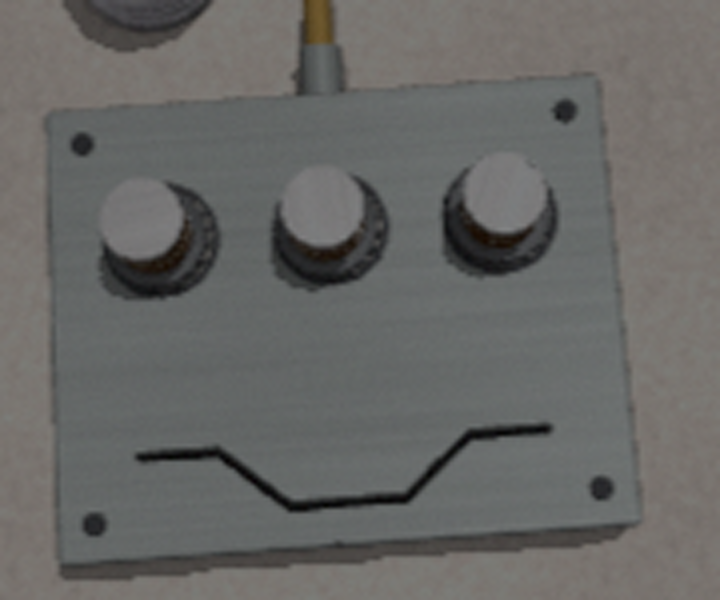

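The cups are centred on their discs, the probe is parked, and the jar, dishes and bottle haven't moved. One last numeric check before I hand in.

Run:
```python
from h import *
np.set_printoptions(precision=4,suppress=True)
cr=lambda x,y:((x+.5)/4-.5+220,(y+.5)/4-.5+200)
for p,d in [((141,220),(.5733,.1196)),((322,207),(.5778,.03)),((507,194),(.5825,-.0599))]:
    P=ray('top',*cr(*p),0.107); print(P,np.linalg.norm(P[:2]-d)*1000,'mm')
a=cv2.imread('pics/side0.png'); b=cv2.imread('pics/side16.png')
cv2.imwrite('pics/cmp.png',np.hstack([cv2.resize(i[140:250,340:480],None,fx=2.8,fy=2.8,interpolation=cv2.INTER_CUBIC) for i in (a,b)]))
```

```text
[0.5723 0.1214 0.107 ] 2.077113807506883 mm
[0.577  0.0317 0.107 ] 1.8999481350837768 mm
[ 0.5818 -0.0601  0.107 ] 0.7737066541150167 mm
```

View pics/cmp.png

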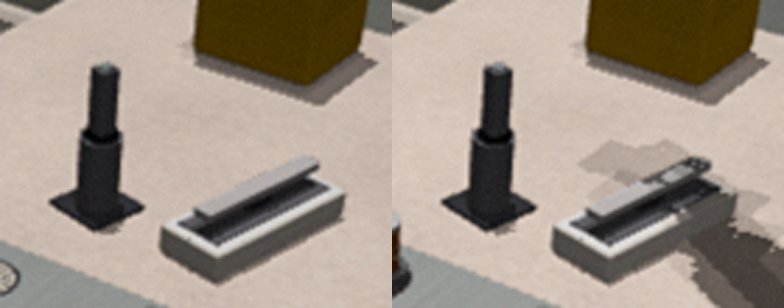

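The bar is up again and the probe is seated exactly as at the start. Handing in.

```bash
python3 -c "
from plant import ticket
print(ticket.sign_off())"
```

```text
the job is handed in; nothing more can be done
None
```

The full sequence is done and the job is handed in, at about 76 s of the 210 s allowed. The hand-in gives no verdict, so the result rests on my own checks.

- **Cups:** all three stand upright on separate discs, within about 2 mm of the centres in the last top view. None was knocked while I was working.
- **Bar:** I pressed it to its stop twice near the middle (about 16 N and 11 N at z 48 mm). It looked level both times and is up again.
- **Probe and seam:** I traced the seam left to right at 17–19 mm/s with the tip held about 1.5 mm above it. Side views at both ends and two corners showed the tip on the line. The probe is back in its stand, seated and upright.
- **Bystanders:** the jar, dishes and bottle look unmoved, and the arm stands clear of everything.

Two readings were less certain. The cameras differed by up to about 5 mm on some seam points, so I used averages. The handle's yaw read -21° in one view and -16° in another, but the grip closed flat at 21.7 mm. No other check failed.

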